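# Add the next layer to a stickered board pile and weight it

### The job

Add the next layer to the drying pile of sawn boards: lay the two loose square sticks (stickers) across the top board, one directly above each sticker column of the pile, then lay the loose board on the two sticks, centred over the pile and lengthwise with it. Finally stand the two steel weights upright on that board, midway across its width, one above each sticker so that the board does not bow. Leave the stain jar that stands among them and the glue bottle standing where they are.

Things in the scene. Friction and masses are not known exactly. Their poses are not given: they have to be found in the camera images.
- pile: The drying pile, fixed to the bench: two pale sawn boards (each 280 long, 90 wide, 15 thick, with white-sealed ends) one above the other, kept apart by sticks. Its flat top is 65 mm above the bench. Origin on the bench under the pile's centre; y runs along the boards' length, x across their width, z up.
- column_a: Sticker column of the pile at its +y end (fixed): a darker bearer 130 x 30 x 20 high on the bench and a sticker 110 x 15 x 15 between the boards; their ends jut out both sides, seen from above. 70 to 100 mm from the pile's centre. Origin on the bench under the column's centre; x along the sticker (across the pile), z up. The new sticker goes straight above, on the pile's top.
- column_b: The other sticker column, the same as column_a, 70 to 100 mm from the pile's centre towards the pile's -y.
- sticker_1_center (a point): Loose sticker: a square wooden stick 110 long, 15 wide, 15 high, 20 g, lying on the bench. Point at its centre, 7.5 mm above its underside; x runs along its length, z up. The two stickers are alike and either may go on either column.
- sticker_2_center (a point): The other loose sticker, like sticker_1.
- board_center (a point): The loose sawn board, 250 long, 64 wide, 15 thick, about 170 g, white-sealed ends, lying flat on the bench by itself. Point at its centre, 7.5 mm above its underside; y runs along its length, x across its width, z up.
- block_center (a point): Grey steel weight: a plain block of square bar standing upright, 40 x 40 and 52 high, 0.5 to 0.75 kg. Point at its centre, 26 mm above its base; x and y are normal to its side faces, z up. It may go above either sticker.
- weight_center (a point): Grey steel weight: a round turned weight with a knob, 62 high in all, 0.35 to 0.5 kg: body 42 in diameter up to a height of 34, thin neck (16) at 42, knob 26 in diameter from 47 to 58. Point on its axis 31 mm above its base; z up. It may go above either sticker.
- jar: Bystander: glass stain jar with black cap, 66 in diameter, 85 high, standing by itself near the middle of the bench, not in the row of jars at the back. Origin at the centre of its base. Not to be shifted.
- glue: Bystander: white glue bottle, 54 in diameter, 130 high, at the left towards the back. Origin at the centre of its base. Not to be shifted. (Small offcut, pencil, hand plane, square, chisel, hammer and clamps also lie about the bench, none within 20 mm of a loose thing.)
Not all that is in view belongs to the job. What is shaped like the part that bears block_center but pink or purple is not meant.

How it is judged:
By the outcome, as a careful person would: the job done as asked, in the order asked, and still so for the second after the job is handed in, with the robot touching nothing.
It also fails if it takes over 144 s, if anything falls off the work surface, if the arm or the gripper's body presses on something with over 40 N, if the wrist force passes 120 N, or if a joint passes its speed limit or range.

### The arm

A 6-joint arm with a two-finger parallel gripper is mounted at the origin on the work surface. World frame = base frame: x ahead of the robot, y to its left, z up, the work surface at z = 0. Lengths are in m, angles in degrees, forces in N, time in s.
With the tool pointing down it reaches from about 0.25 to 0.725 m from the base axis. Payload 9.7 kg.
Tool frame: the origin (TCP) lies between the finger pads; the fingertips stand 19 mm ahead of it and the grasp point (between the pads) is the TCP; x points along the fingers, y is the direction in which the jaws open and shut, and the axes are right-handed (so a half turn about x gives the same grasp; the last joint's range is limited). The gripper opens to 85 mm and grips with 20 to 120 N. Pads are 22 mm wide; open, the fingers measure 114 mm over their backs; the gripper's body (76 mm by 85 mm) begins 54 mm behind the grasp point. The pads swing forward as they close: fully open they stand 13 mm farther back than shut.
Start: joints at [-72.651, 4.979, 10.078, 95.1, 0, 90], TCP at [0.164, -0.525, 0.23] pointing down, gripper open.
Joint ranges: [-179.16, 179.16], [-48.56, 103.87], [-65.8, 70.77], [-126.05, 130.52], [-82.76, 87.17], [-180, 180]. Speed limits (degrees/s): [127.2, 127.2, 147.25, 180, 180, 180].

### API

Orientations are given as [roll, pitch, yaw] about the fixed x, y, z axes, in that order (R = Rz(yaw) Ry(pitch) Rx(roll)).
In Python, from workcell import bot gives the robot as it stands. The module is installed in compiled form; this text tells all that it offers.
- The arm moves only by the shell command python3 -m handwheel 'ROWS' [FORCE]. ROWS is JSON, a list of rows, each a list of 7 numbers: the turn, a rotation vector about the tool's x, y, z in degrees, then the shift along the tool's x, y, z in m, then the closure, from -1 (fully open) to 1 (shut), so that 0 is half open. In form: [[ax, ay, az, dx, dy, dz, fingers], ...]. A call has 1 to 20 rows; each row is the pose to reach, as a shift and turn from the pose commanded when the call began, along the tool's axes at that moment; what a row does not reach only later rows make up. A row lasts 1/8 s, in which the tool goes at most 62.5 mm and 10.7 degrees, less where a joint would pass 70% of its speed; a pose out of reach is approached as far as the arm can. A call with a gripper value outside its range is refused whole. The fingers move at their own pace and stop on an object; FORCE is the grip in N (left out, the last holds). Time passes only in rows, so rows that repeat a pose let the fingers close. It gives the time, the measured TCP pose, the force and the opening at its end, in the units of the state.
- bot.get_obs(): the state, without advancing time (a new reading comes with each control period).
- bot.camera(name): name is "scene" or "side" or "wrist"; returns a dict with "frame" (480x640x3 uint8, red, green, blue), "fx", "fy", "cx", "cy" (pixels), "R" (3x3) and "t" (3): a world point X has camera coordinates R X + t; the wrist camera has in their place "tool_from_camera" (4x4, takes a point from camera to tool coordinates, whose origin is the TCP and whose axes are the tool frame's). Camera axes: x right, y down, z forward; pixel columns grow to the right and rows downward; lengths in m; the calibration is good to about 2 mm. The wrist camera is an equidistant fisheye: a pixel r from the principal point sees the ray r / f radians off the axis. A picture is of the moment at which its call begins: read the wrist's pose just before it. There is no depth.
- bot.job_done(): hands the job in, once; it reports no verdict.
Trained networks look in a picture, given as the dict that the camera call returned (one of the last four; its "shot" number tells which), for a name from the list of things; names that differ only in an ending like _2 or _b are one class to them, and where a whole thing is asked for, a point or a joint stands for the part that bears it (a point fixed in the world has none). Each returns a list of dicts, best first, with "conf" (0 to 1); they miss things now and then, are a little off and sometimes report something else, mostly with a low value. They report only what shows in the picture. A call takes as long as a camera call. They do not tell look-alikes from the thing itself.
- bot.look_for(name, picture): "bbox" ([left, top, width, height] as shares, 0 to 1, of the picture: columns of its width, rows of its height, round what is visible of it).
- bot.tip_of(name, picture): "centre" ([column, row] as shares, 0 to 1, of the picture: columns of its width, rows of its height: a listed point, or the origin of a listed thing).
The state is a dict: "time": time; "q": joint angles; "qd": joint speeds; "joint_efforts": joint torques, N m; "ee_pos": TCP position; "tcp_rot": TCP orientation; "wrist_force": force on the tool from outside, world axes, zero at the start; "torque": the same for the moment, N m; "opening": finger opening in m.
Only numpy, scipy, OpenCV 4.12 (cv2) and the standard library are available. Lean on these libraries where they do the work, as an engineer would, in place of code of your own. Each camera call takes 0.05 s, during which the arm holds its last target.

## Working session

There is one attempt and no reset: what is moved stays moved. The work goes in short steps, Python scripts to look and compute and a shell command to move; the robot and the scene stay as the last step left them, time stands still between calls to the robot, and variables do not carry over. Pictures are saved under pics/ and viewed, and the job is handed in when it is done.

```bash
mkdir -p pics; cat > h.py <<'E'
from workcell import bot
import cv2, numpy as np
from scipy.spatial.transform import Rotation as Ro
def save(p,n):
    cv2.imwrite('pics/%s.png'%n, cv2.cvtColor(p['frame'],cv2.COLOR_RGB2BGR))
def ray(p,u,v,obs=None):
    x=(u-p['cx'])/p['fx']; y=(v-p['cy'])/p['fy']
    if 'R' in p:
        R=np.array(p['R']);t=np.array(p['t'])
        return -R.T@t, R.T@np.array([x,y,1.])
    r=np.hypot(x,y); d=np.array([np.sin(r)*x/r,np.sin(r)*y/r,np.cos(r)]) if r>1e-9 else np.array([0,0,1.])
    T=np.array(p['tool_from_camera']); W=Ro.from_euler('xyz',obs['tcp_rot'],degrees=True).as_matrix()
    return W@T[:3,3]+np.array(obs['ee_pos']), W@T[:3,:3]@d
def atz(p,u,v,z,obs=None):
    o,d=ray(p,u,v,obs); return o+d*(z-o[2])/d[2]
def proj(p,X,obs=None):
    X=np.array(X,float)
    if 'R' in p:
        c=np.array(p['R'])@X+np.array(p['t']); return np.array([p['fx']*c[0]/c[2]+p['cx'],p['fy']*c[1]/c[2]+p['cy']])
    T=np.array(p['tool_from_camera']); W=Ro.from_euler('xyz',obs['tcp_rot'],degrees=True).as_matrix()
    tt=W.T@(X-np.array(obs['ee_pos'])); c=T[:3,:3].T@(tt-T[:3,3])
    r=np.hypot(c[0],c[1]); th=np.arctan2(r,c[2])
    return np.array([p['fx']*th*c[0]/r+p['cx'],p['fy']*th*c[1]/r+p['cy']])
E
python3 - <<'E'
from h import *
o=bot.get_obs(); print(o)
names={'pile':0,'column_a':0,'sticker_1_center':.0075,'board_center':.0075,'block_center':.026,'weight_center':.031,'jar':0,'glue':0}
for c in ['scene','side','wrist']:
    o=bot.get_obs(); p=bot.camera(c); save(p,c+'0')
    print(c,p['fx'],p.get('t'),p.get('tool_from_camera'), -np.array(p['R']).T@p['t'] if 'R' in p else '')
    for n,z in names.items():
        for d in bot.tip_of(n,p)[:4]:
            if d['conf']<.2: continue
            u,v=d['centre'][0]*640,d['centre'][1]*480
            print(n,round(d['conf'],2),round(u),round(v),atz(p,u,v,z,o).round(4))
E
```

```text
{'time': 0.0, 'q': array([-7.26510632e+01,  5.01403376e+00,  1.00328450e+01,  9.50973586e+01,
       -1.18741206e-04,  8.99979057e+01]), 'qd': array([ 0.05313719,  0.0220525 ,  0.04491901, -0.02114758, -0.06119993,
       -0.07719959]), 'joint_efforts': array([ 4.10454841e-04, -5.20387352e+01,  4.64803720e+01,  1.61914795e-02,
        8.82533777e-05, -4.31924150e-06]), 'ee_pos': array([ 0.16393824, -0.52476803,  0.22934049]), 'tcp_rot': array([-89.91547961,  89.92145254, 107.43555163]), 'wrist_force': array([ 0.65937258,  0.03562875, -0.37104713]), 'torque': array([-0.02572878, -0.03615165,  0.03269641]), 'opening': 0.08508165451849124}
scene 610.6871630222574 [ 0.17914719 -0.48658722  1.55322967] None [1.22657424 0.18187836 1.06949481]
pile 0.7 235 168 [ 0.4661 -0.2531  0.    ]
column_a 0.71 192 163 [ 0.4784 -0.3509  0.    ]
column_a 0.65 264 172 [ 0.459  -0.1878  0.    ]
column_a 0.56 403 289 [0.6605 0.1695 0.    ]
column_a 0.34 317 242 [ 0.6028 -0.0223  0.    ]
sticker_1_center 0.76 403 289 [0.6649 0.1696 0.0075]
board_center 0.58 471 221 [0.4706 0.2711 0.0075]
board_center 0.5 23
[... 746 characters left out ...]
77 0.0075]
board_center 0.79 295 353 [0.4605 0.2711 0.0075]
board_center 0.32 357 230 [ 0.6799 -0.2023  0.0075]
block_center 0.87 356 228 [ 0.6669 -0.1795  0.026 ]
block_center 0.78 390 224 [ 0.6134 -0.2656  0.026 ]
block_center 0.77 350 206 [ 0.7604 -0.2701  0.026 ]
weight_center 0.73 375 289 [0.4575 0.012  0.031 ]
jar 0.58 294 233 [ 0.8028 -0.0796  0.    ]
glue 0.63 184 329 [0.6945 0.3746 0.    ]
wrist 371.64829954431775 None [[ 4.51670821e-04 -3.22966808e-01  9.46410184e-01 -1.43461632e-01]
 [ 9.99999784e-01  5.98535781e-04 -2.72993188e-04  5.99408861e-04]
 [-4.78292620e-04  9.46410103e-01  3.22967009e-01 -8.35615137e-02]
 [ 0.00000000e+00  0.00000000e+00  0.00000000e+00  1.00000000e+00]]
```

View pics/scene0.png

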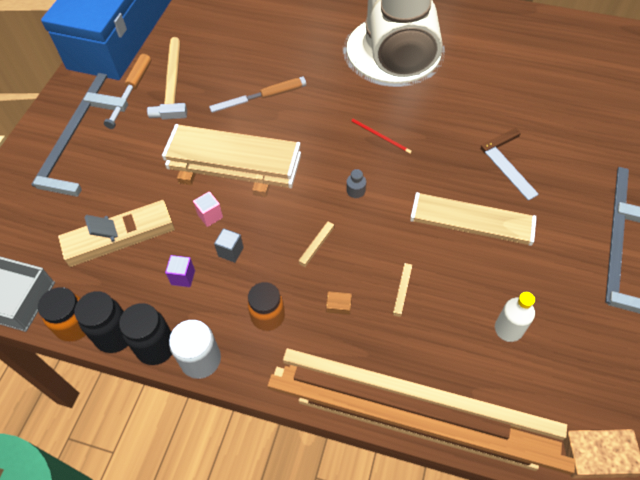

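View pics/side0.png

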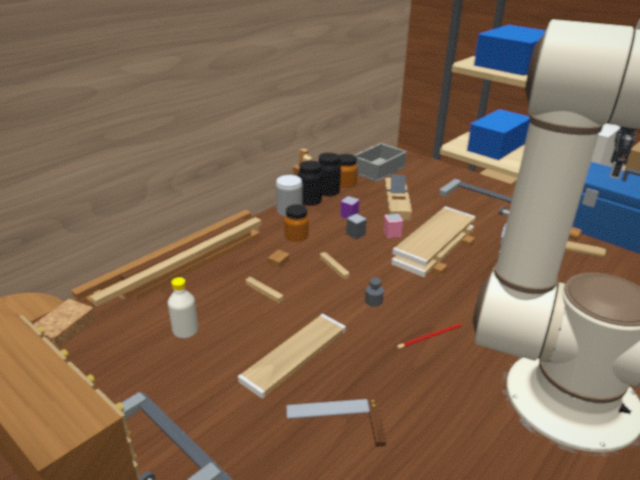

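View pics/wrist0.png

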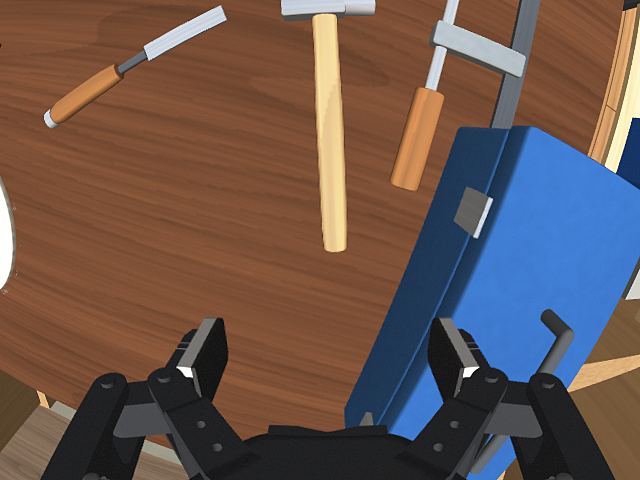

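```bash
cat >> h.py <<'E'
def Rpsi(psi):
    c,s=np.cos(np.radians(psi)),np.sin(np.radians(psi))
    return np.array([[0,0,-1.],[c,s,0],[s,-c,0]]).T
def goto(x,y,z,psi,p0=None,psi0=None):
    """row from pose p0 (default measured)"""
    o=bot.get_obs()
    W=Ro.from_euler('xyz',o['tcp_rot'],degrees=True).as_matrix() if psi0 is None else Rpsi(psi0)
    p=np.array(o['ee_pos']) if p0 is None else np.array(p0)
    rv=Ro.from_matrix(W.T@Rpsi(psi)).as_rotvec(degrees=True)
    d=W.T@(np.array([x,y,z])-p)
    print('row',rv.round(2),d.round(4)); return rv,d
def st():
    o=bot.get_obs(); W=Ro.from_euler('xyz',o['tcp_rot'],degrees=True).as_matrix()
    print('t',round(o['time'],2),'tcp',np.round(o['ee_pos'],4),'psi',np.degrees(np.arctan2(W[1,1],W[0,1])).round(2),'tilt',np.degrees(np.arccos(-W[2,0])).round(2),'q',np.round(o['q'],1),'F',np.round(o['wrist_force'],1),'open',round(o['opening'],4))
    return o
E
python3 - <<'E'
from h import *
st()
for psi in(90,-90): goto(0.462-0.03,-0.255,0.30,psi)
E
```

```text
t 1.35 tcp [ 0.164  -0.525   0.2301] psi -72.65 tilt 0.0 q [-72.7   5.   10.1  95.1  -0.   90. ] F [-0.2  0.5 -0.3] open 0.085
row [-162.65    0.      0.  ] [-0.0699 -0.1778 -0.3363]
row [17.35  0.   -0.  ] [-0.0699 -0.1778 -0.3363]
```

```bash
python3 - <<'E'
from h import *
goto(0.51,-0.255,0.24,-90)
E
```

```text
row [17.35  0.   -0.  ] [-0.0099 -0.1545 -0.4108]
```

```bash
python3 -m handwheel '[[17.35,0,0,-0.01,-0.154,-0.411,-1],[17.35,0,0,-0.01,-0.154,-0.411,-1],[17.35,0,0,-0.01,-0.154,-0.411,-1],[17.35,0,0,-0.01,-0.154,-0.411,-1],[17.35,0,0,-0.01,-0.154,-0.411,-1],[17.35,0,0,-0.01,-0.154,-0.411,-1],[17.35,0,0,-0.01,-0.154,-0.411,-1],[17.35,0,0,-0.01,-0.154,-0.411,-1],[17.35,0,0,-0.01,-0.154,-0.411,-1],[17.35,0,0,-0.01,-0.154,-0.411,-1],[17.35,0,0,-0.01,-0.154,-0.411,-1]]'; python3 - <<'E'
from h import *
o=st(); p=bot.camera('wrist'); save(p,'w1')
for n,z in {'pile':0,'column_a':0,'block_center':.026}.items():
        for d in bot.tip_of(n,p)[:4]:
            if d['conf']<.2: continue
            u,v=d['centre'][0]*640,d['centre'][1]*480
            print(n,round(d['conf'],2),round(u),round(v),atz(p,u,v,z,o).round(4))
E
```

```text
time: 2.72
ee_pos: [0.5095, -0.2564, 0.2403]
tcp_rot: [135.7, 90.0, -44.4]
wrist_force: [0.3, 0.1, 0.2]
opening: 0.0851
t 2.73 tcp [ 0.5095 -0.2564  0.2403] psi -90.1 tilt 0.02 q [-26.7   8.1  14.6  96.5  -0.  153.4] F [0.3 0.1 0.2] open 0.0851
pile 0.75 329 242 [ 0.4697 -0.2591  0.    ]
block_center 0.88 254 44 [ 0.6761 -0.1877  0.026 ]
block_center 0.72 333 115 [ 0.6037 -0.2627  0.026 ]
```

View pics/w1.png

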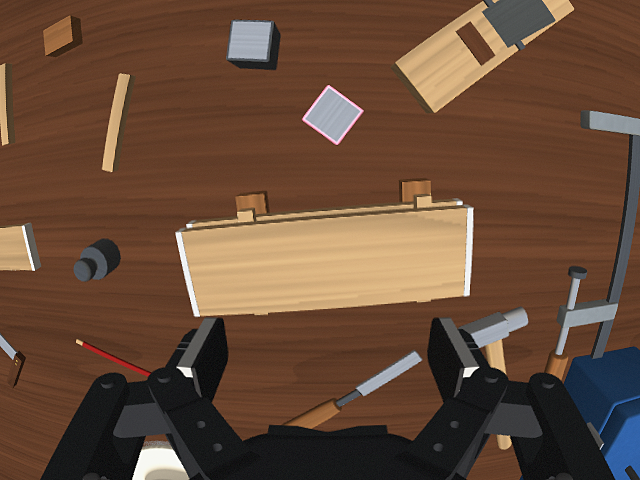

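```bash
python3 - <<'E'
import cv2
i=cv2.imread('pics/w1.png'); 
a=cv2.resize(i[175:330,165:325],None,fx=5,fy=3.8,interpolation=cv2.INTER_CUBIC)
cv2.imwrite('pics/w1a.png',cv2.resize(i[170:325,165:325],(800,600)[:2],interpolation=cv2.INTER_CUBIC)[:, :])
cv2.imwrite('pics/w1b.png',cv2.resize(i[170:310,325:485],(800,600),interpolation=cv2.INTER_CUBIC))
E
```

```text
(no output)
```

View pics/w1a.png

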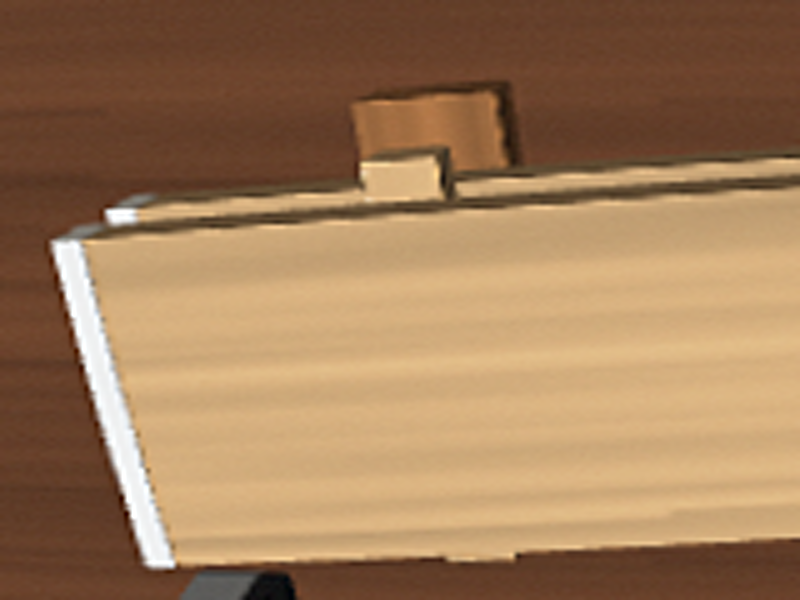

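View pics/w1b.png

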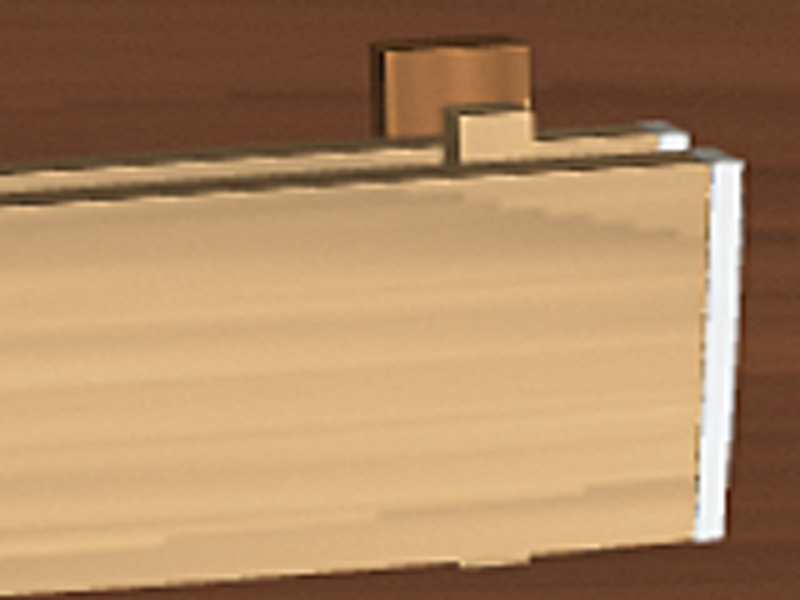

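```bash
cat > pose.py <<'E'
E
python3 - <<'E'
from h import *
o=bot.get_obs(); p=bot.camera('wrist')
P={}
for n,u,v,z in [('TL',175.4,232.5,.065),('BL',194.2,316.5,.065),('TR',473.4,207.3,.065),('BR',469.8,296,.065),('s1',237.4,209.3,.05),('s2',252.6,208.7,.05),('s3',416.6,196.1,.05),('s4',431.8,195.7,.05),('b1',235.4,195.8,.02),('b2',265,193.8,.02),('b3',401.4,181.7,.02),('b4',431,180.5,.02),('n1',254.4,314.7,.05),('n2',268,314.7,.05),('n3',416.6,301.8,.05),('n4',431,301.8,.05)]:
    P[n]=atz(p,u,v,z,o)
n=np.linalg.norm
print('len',n(P['TL']-P['TR']),n(P['BL']-P['BR']),'wid',n(P['TL']-P['BL']),n(P['TR']-P['BR']))
c=(P['TL']+P['TR']+P['BL']+P['BR'])/4
y=(P['TL']+P['BL']-P['TR']-P['BR']);y/=n(y); x=np.array([y[1],-y[0],0])
print('c',c,'yaw of y',np.degrees(np.arctan2(y[1],y[0])))
for k in P: print(k,P[k].round(4),'local',((P[k]-c)@x).round(4),((P[k]-c)@y).round(4))
E
```

```text
len 0.27973233868860864 0.28096277014186105 wid 0.09008923297569989 0.0911075341593917
c [ 0.46749051 -0.25575655  0.065     ] yaw of y 94.83264879670678
TL [ 0.5006 -0.1125  0.065 ] local 0.045 0.1399
BL [ 0.4108 -0.1196  0.065 ] local -0.045 0.1404
TR [ 0.5247 -0.3912  0.065 ] local 0.0456 -0.1398
BR [ 0.4339 -0.3996  0.065 ] local -0.0456 -0.1405
s1 [ 0.5183 -0.1721  0.05  ] local 0.0576 0.0791
s2 [ 0.5186 -0.1868  0.05  ] local 0.0567 0.0644
s3 [ 0.5308 -0.3393  0.05  ] local 0.056 -0.0885
s4 [ 0.5315 -0.354   0.05  ] local 0.0555 -0.1033
b1 [ 0.5256 -0.1632  0.02  ] local 0.0657 0.0873
b2 [ 0.527 -0.194  0.02 ] local 0.0645 0.0565
b3 [ 0.5395 -0.3302  0.02  ] local 0.0655 -0.0803
b4 [ 0.5416 -0.361   0.02  ] local 0.065 -0.1111
n1 [ 0.4069 -0.1807  0.05  ] local -0.0541 0.0799
n2 [ 0.4072 -0.1951  0.05  ] local -0.0549 0.0655
n3 [ 0.4215 -0.3479  0.05  ] local -0.0536 -0.088
n4 [ 0.4211 -0.3635  0.05  ] local -0.0553 -0.1035
```

```bash
python3 - <<'E'
from h import *
goto(0.58,0.07,0.22,90)
E
```

```text
row [ 1.7995e+02 -1.0000e-02  2.0000e-02] [ 0.0202 -0.3259 -0.0696]
```

```bash
python3 -m handwheel '[[-60,0,0,0.02,-0.326,-0.07,-1],[-60,0,0,0.02,-0.326,-0.07,-1],[-60,0,0,0.02,-0.326,-0.07,-1],[-60,0,0,0.02,-0.326,-0.07,-1],[-60,0,0,0.02,-0.326,-0.07,-1],[-60,0,0,0.02,-0.326,-0.07,-1],[-120,0,0,0.02,-0.326,-0.07,-1],[-120,0,0,0.02,-0.326,-0.07,-1],[-120,0,0,0.02,-0.326,-0.07,-1],[-120,0,0,0.02,-0.326,-0.07,-1],[-120,0,0,0.02,-0.326,-0.07,-1],[-120,0,0,0.02,-0.326,-0.07,-1],[-180,0,0,0.02,-0.326,-0.07,-1],[-180,0,0,0.02,-0.326,-0.07,-1],[-180,0,0,0.02,-0.326,-0.07,-1],[-180,0,0,0.02,-0.326,-0.07,-1],[-180,0,0,0.02,-0.326,-0.07,-1],[-180,0,0,0.02,-0.326,-0.07,-1],[-180,0,0,0.02,-0.326,-0.07,-1]]'; python3 - <<'E'
from h import *
o=st(); p=bot.camera('wrist'); save(p,'w2')
for n,z in {'sticker_1_center':.0075,'weight_center':.031,'block_center':.026,'board_center':.0075}.items():
        for d in bot.tip_of(n,p)[:4]:
            if d['conf']<.2: continue
            u,v=d['centre'][0]*640,d['centre'][1]*480
            print(n,round(d['conf'],2),round(u),round(v),atz(p,u,v,z,o).round(4))
E
```

```text
time: 5.35
ee_pos: [0.5804, 0.0705, 0.2201]
tcp_rot: [-158.5, 90.0, -158.5]
wrist_force: [0.8, 0.6, 0.2]
opening: 0.0854
t 5.35 tcp [0.5804 0.0705 0.2201] psi 89.95 tilt 0.0 q [ 6.9  9.6 14.1 94.5 -0.   7. ] F [0.8 0.6 0.2] open 0.0854
sticker_1_center 0.56 418 289 [0.6654 0.1674 0.0075]
weight_center 0.77 268 83 [0.4576 0.0179 0.031 ]
block_center 0.96 49 240 [ 0.6027 -0.2581  0.026 ]
block_center 0.86 108 298 [ 0.674  -0.1833  0.026 ]
block_center 0.74 81 353 [ 0.7584 -0.256   0.026 ]
board_center 0.82 520 108 [0.4669 0.2679 0.0075]
```

View pics/w2.png

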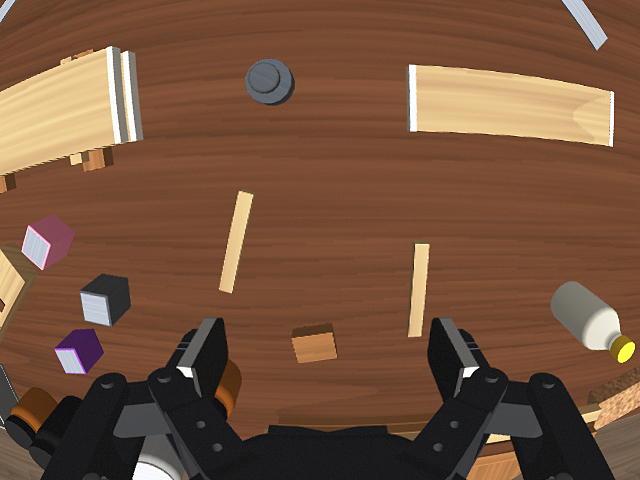

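```bash
cat >> h.py <<'E'
def rect(p,o,x0,x1,y0,y1,z,res=.0005):
    """top-down picture: row grows with -x, col grows with -y"""
    xs=np.arange(x1,x0,-res); ys=np.arange(y1,y0,-res)
    mx=np.zeros((len(xs),len(ys)),np.float32); my=mx.copy()
    for i,x in enumerate(xs):
        for j,y in enumerate(ys):
            mx[i,j],my[i,j]=proj(p,[x,y,z],o)
    im=cv2.remap(p['frame'],mx,my,cv2.INTER_CUBIC)
    return im,(lambda c,r:(x1-r*res,y1-c*res))
def minrect(im,f,mask):
    cs,_=cv2.findContours(mask.astype(np.uint8),cv2.RETR_EXTERNAL,cv2.CHAIN_APPROX_NONE)
    c=max(cs,key=cv2.contourArea); r=cv2.minAreaRect(c); b=cv2.boxPoints(r)
    W=np.array([f(*q) for q in b]); e=[W[1]-W[0],W[2]-W[1]]; e.sort(key=np.linalg.norm)
    print('centre',np.round(W.mean(0),4),'sides',[round(float(np.linalg.norm(v)),4) for v in e],'long axis yaw',round(float(np.degrees(np.arctan2(e[1][1],e[1][0])))%180,2))
    return b
E
python3 - <<'E'
from h import *
o=bot.get_obs(); p=bot.camera('wrist')
np.save('w2.npy',p['frame'])
for n,b in {'s1':(.53,.68,-.08,.04),'s2':(.6,.74,.1,.23),'bd':(.40,.53,.13,.41)}.items():
    im,f=rect(p,o,*b,.015)
    g=im.astype(int); m=(g[...,0]>185)&(g[...,1]>140) 
    bx=minrect(im,f,m)
    vis=cv2.cvtColor(im,cv2.COLOR_RGB2BGR).copy(); cv2.polylines(vis,[bx.astype(int)],True,(0,0,255),1)
    cv2.imwrite('pics/r_%s.png'%n,vis)
    vis2=vis.copy()
a=[cv2.imread('pics/r_%s.png'%n) for n in('s1','s2','bd')]
H=max(x.shape[0] for x in a); a=[cv2.copyMakeBorder(x,0,H-x.shape[0],0,0,cv2.BORDER_CONSTANT) for x in a]
v=np.hstack(a); cv2.imwrite('pics/r_all.png',cv2.resize(v,None,fx=800/v.shape[1],fy=800/v.shape[1]))
E
```

```text
centre [ 0.6121 -0.0236] sides [0.0155, 0.1101] long axis yaw 163.95
centre [0.6662 0.1666] sides [0.0154, 0.1098] long axis yaw 1.1
centre [0.4645 0.2717] sides [0.0646, 0.2509] long axis yaw 91.78
```

View pics/r_all.png

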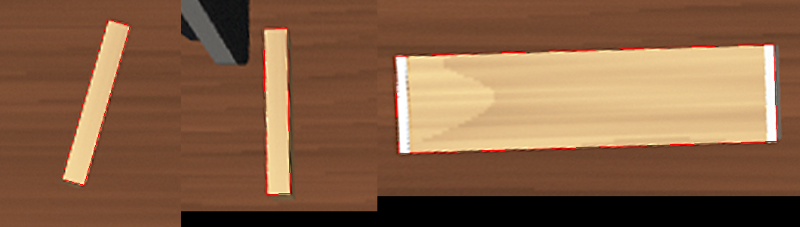

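```bash
python3 - <<'E'
from h import *
goto(0.6121,-0.0236,0.08,73.95)
goto(0.6121,-0.0236,0.022,73.95)
E
```

```text
row [15.98 -0.   -0.  ] [ 0.1401 -0.0941  0.0318]
row [15.98 -0.   -0.  ] [ 0.1981 -0.0941  0.0318]
```

```bash
python3 -m handwheel '[[16,0,0,0.14,-0.0941,0.0318,0],[16,0,0,0.14,-0.0941,0.0318,0],[16,0,0,0.14,-0.0941,0.0318,0],[16,0,0,0.14,-0.0941,0.0318,0],[16,0,0,0.14,-0.0941,0.0318,0],[16,0,0,0.17,-0.0941,0.0318,0],[16,0,0,0.19,-0.0941,0.0318,0],[16,0,0,0.198,-0.0941,0.0318,0],[16,0,0,0.198,-0.0941,0.0318,0],[16,0,0,0.198,-0.0941,0.0318,0.9],[16,0,0,0.198,-0.0941,0.0318,0.9],[16,0,0,0.198,-0.0941,0.0318,0.9],[16,0,0,0.198,-0.0941,0.0318,0.9],[16,0,0,0.198,-0.0941,0.0318,0.9],[16,0,0,0.198,-0.0941,0.0318,0.9],[16,0,0,0.14,-0.0941,0.0318,0.9],[16,0,0,0.07,-0.0941,0.0318,0.9],[16,0,0,0.05,-0.0941,0.0318,0.9],[16,0,0,0.05,-0.0941,0.0318,0.9]]' 40; python3 - <<'E'
from h import *
o=st(); p=bot.camera('wrist'); save(p,'w3')
for h in (.17,.1,.0875): goto(0.4614,-0.1841,h,94.83)
E
```

```text
time: 8.02
ee_pos: [0.6133, -0.0236, 0.1729]
tcp_rot: [13.8, 89.7, -2.3]
wrist_force: [0.0, -0.2, -0.2]
opening: 0.0045
t 8.03 tcp [ 0.6133 -0.0236  0.1729] psi 74.0 tilt 0.26 q [-2.2 12.8 12.5 89.5 -0.  13.8] F [ 0.  -0.2 -0.2] open 0.0045
row [-20.83   0.09  -0.  ] [ 0.0004 -0.196  -0.1011]
row [-20.83   0.09  -0.  ] [ 0.0704 -0.196  -0.1012]
row [-20.83   0.09  -0.  ] [ 0.0829 -0.196  -0.1012]
```

View pics/w3.png

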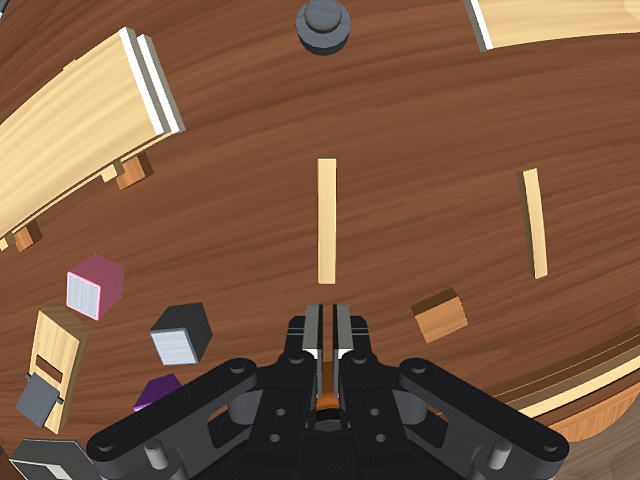

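```bash
python3 - <<'E'
from h import *
o=st(); p=bot.camera('wrist')
im,f=rect(p,o,.53,.69,-.08,.04,.015)
g=im.astype(int); bx=minrect(im,f,(g[...,0]>185)&(g[...,1]>140))
W=Ro.from_euler('xyz',o['tcp_rot'],degrees=True).as_matrix()
for a in (0,.01,.019): print(a,proj(p,np.array(o['ee_pos'])+W@[a,0,0],o))
E
```

```text
t 8.07 tcp [ 0.6126 -0.0236  0.1707] psi 74.0 tilt 0.09 q [-2.2 12.8 12.3 89.4 -0.  13.8] F [-0.3  0.1 -0.9] open 0.0045
centre [ 0.6121 -0.024 ] sides [0.0154, 0.1095] long axis yaw 163.91
0 [327.66808417 319.85489377]
0.01 [327.65199608 309.24242605]
0.019 [327.63874522 300.56942044]
```

```bash
python3 - <<'E'
from h import *
goto(0.6121,-0.0238,0.022,73.95)
E
python3 -m handwheel '[[0,0,0,0.06,0,0,0],[0,0,0,0.12,0,0,0],[0,0,0,0.12,0,0,0],[0,0,0,0.14,0,0,0],[0,0,0,0.148,0,0,0],[0,0,0,0.148,0,0,0],[0,0,0,0.148,0,0,0]]' 40
python3 -c "
from h import *
st()"
```

```text
row [ 0.05 -0.04  0.01] [ 0.1472 -0.0002  0.0002]
time: 9.0
ee_pos: [0.6128, -0.0235, 0.0232]
tcp_rot: [14.1, 89.9, -1.9]
wrist_force: [0.4, 1.1, 0.5]
opening: 0.0427
t 9.0 tcp [ 0.6128 -0.0235  0.0232] psi 74.0 tilt 0.09 q [-2.2 14.5 -2.1 73.4  0.  13.8] F [0.4 1.1 0.5] open 0.0427
```

```bash
python3 -m handwheel '[[0,0,0,0.002,0,0,0.9],[0,0,0,0.002,0,0,0.9],[0,0,0,0.002,0,0,0.9],[0,0,0,0.002,0,0,0.9],[0,0,0,0.002,0,0,0.9],[0,0,0,0.002,0,0,0.9],[0,0,0,0.002,0,0,0.9],[0,0,0,0.002,0,0,0.9]]' 40
python3 -c "
from h import *
st();p=bot.camera('wrist');save(p,'w4')"
```

```text
time: 10.0
ee_pos: [0.6122, -0.0235, 0.0201]
tcp_rot: [28.6, 90.0, 12.6]
wrist_force: [0.2, -0.2, -0.3]
opening: 0.0044
t 10.0 tcp [ 0.6122 -0.0235  0.0201] psi 74.0 tilt 0.0 q [-2.2 14.6 -2.3 73.1  0.  13.8] F [ 0.2 -0.2 -0.3] open 0.0044
```

View pics/w4.png

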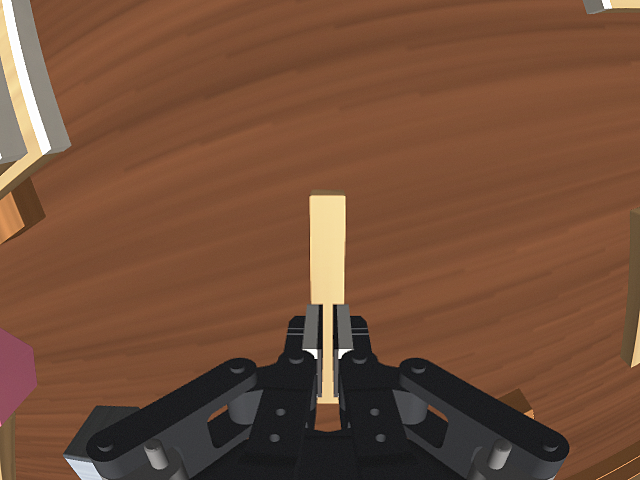

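```bash
python3 - <<'E'
from h import *
o=st(); p=bot.camera('wrist')
W=Ro.from_euler('xyz',o['tcp_rot'],degrees=True).as_matrix()
for z in (-.011,.011):
  for a in (-.01,0,.01,.019): print(z,a,proj(p,np.array(o['ee_pos'])+W@[a,.006,z],o))
im,f=rect(p,o,.59,.67,-.05,.04,.015)
E
```

```text
t 10.05 tcp [ 0.6122 -0.0235  0.02  ] psi 74.0 tilt 0.0 q [-2.2 14.6 -2.3 73.1  0.  13.8] F [-0.8 -0.5 -0.3] open 0.0041
-0.011 -0.01 [342.51091824 308.58196214]
-0.011 0 [341.64950292 297.66965158]
-0.011 0.01 [340.87410806 287.91173723]
-0.011 0.019 [340.24043128 279.98185217]
0.011 -0.01 [341.53839593 352.99612205]
0.011 0 [340.81132005 340.56764971]
0.011 0.01 [340.14685377 329.29902788]
0.011 0.019 [339.59689818 320.03535855]
```

```bash
python3 -m handwheel '[[0,0,0,0,0,0,0],[0,0,0,0,0,0,0],[0,0,0,0,0,0,0],[0,0,0,0,0,0,0],[0,0,0,0.003,0,0,0],[0,0,0,0.003,0,0,0]]' 40
python3 -c "
from h import *
st();p=bot.camera('wrist');save(p,'w5')"; python3 -m handwheel '[[0,0,0,0.003,0,0,0],[0,0,0,0.003,0,0,0]]'
```

```text
time: 10.85
ee_pos: [0.612, -0.0235, 0.0167]
tcp_rot: [-167.1, 90.0, 176.9]
wrist_force: [-0.4, -0.1, -0.7]
opening: 0.0429
t 10.85 tcp [ 0.612  -0.0235  0.0167] psi 74.0 tilt 0.03 q [-2.2 14.7 -2.6 72.8  0.  13.8] F [-0.4 -0.1 -0.7] open 0.0429
time: 11.15
ee_pos: [0.612, -0.0235, 0.0138]
tcp_rot: [-167.5, 90.0, 176.5]
wrist_force: [0.1, 0.2, -0.2]
opening: 0.0427
```

View pics/w5.png

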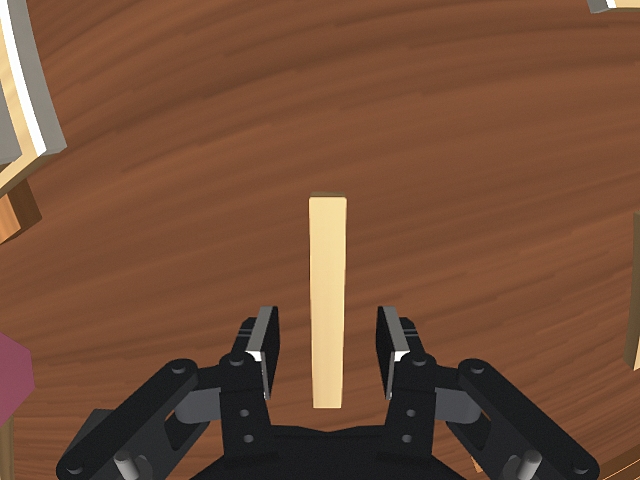

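```bash
python3 -m handwheel '[[0,0,0,0.0025,0,0,0],[0,0,0,0.0025,0,0,0]]';python3 -m handwheel '[[0,0,0,0.0025,0,0,0],[0,0,0,0.0025,0,0,0]]'; python3 -c "
from h import *
st();p=bot.camera('scene');save(p,'s5')
f=p['frame'][130:330,200:440]; cv2.imwrite('pics/s5z.png',cv2.cvtColor(cv2.resize(f,None,fx=3,fy=3,interpolation=cv2.INTER_CUBIC),cv2.COLOR_RGB2BGR))"
```

```text
time: 11.4
ee_pos: [0.6121, -0.0235, 0.0113]
tcp_rot: [-164.1, 90.0, 179.9]
wrist_force: [-0.9, 1.1, 0.5]
opening: 0.0426
time: 11.65
ee_pos: [0.612, -0.0235, 0.0088]
tcp_rot: [-166.6, 90.0, 177.4]
wrist_force: [0.3, -0.9, 0.0]
opening: 0.0426
t 11.65 tcp [ 0.612  -0.0235  0.0088] psi 74.0 tilt 0.02 q [-2.2 14.9 -3.1 72.   0.  13.8] F [ 0.3 -0.9  0. ] open 0.0426
```

View pics/s5z.png

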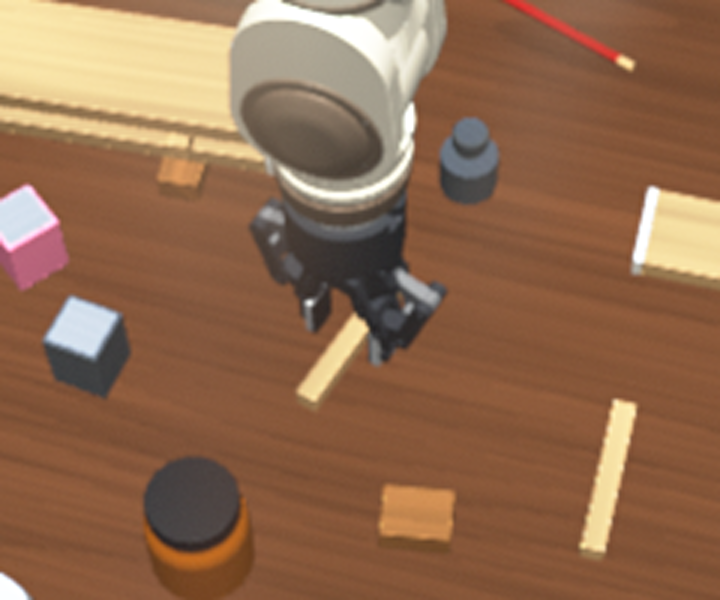

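```bash
python3 -m handwheel '[[0,0,0,0,0,0,0.9],[0,0,0,0,0,0,0.9],[0,0,0,0,0,0,0.9],[0,0,0,0,0,0,0.9],[0,0,0,0,0,0,0.9],[0,0,0,0,0,0,0.9]]' 40
python3 -c "
from h import *
st();p=bot.camera('wrist');save(p,'w6')"
```

```text
time: 12.45
ee_pos: [0.6124, -0.0235, 0.0093]
tcp_rot: [14.5, 90.0, -1.5]
wrist_force: [0.1, 0.5, 3.0]
opening: 0.0134
t 12.45 tcp [ 0.6124 -0.0235  0.0093] psi 74.0 tilt 0.03 q [-2.2 14.9 -3.1 72.   0.  13.8] F [0.1 0.5 3. ] open 0.0134
```

View pics/w6.png

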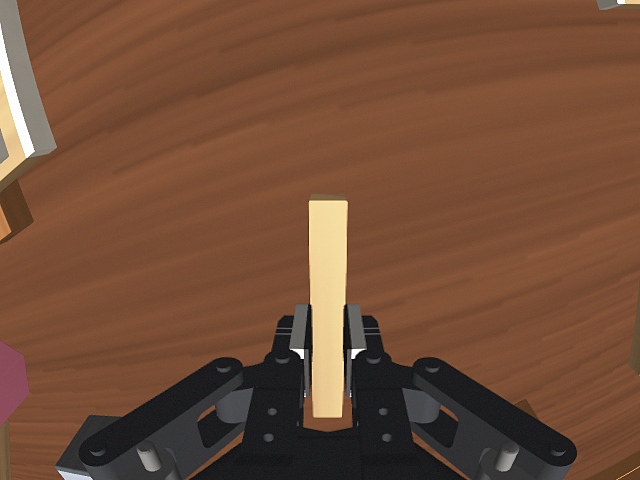

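```bash
python3 -m handwheel '[[0,0,0,-0.02,0,0,0.9],[0,0,0,-0.06,0,0,0.9],[0,0,0,-0.12,0,0,0.9],[0,0,0,-0.15,0,0,0.9],[0,0,0,-0.15,0,0,0.9],[0,0,0,-0.15,0,0,0.9]]' 40
python3 -c "
from h import *
st();p=bot.camera('wrist');save(p,'w7')
p=bot.camera('side')
f=p['frame'][130:330,230:430]; cv2.imwrite('pics/s7z.png',cv2.cvtColor(cv2.resize(f,None,fx=3,fy=3,interpolation=cv2.INTER_CUBIC),cv2.COLOR_RGB2BGR))"
```

```text
time: 13.25
ee_pos: [0.6119, -0.0235, 0.1587]
tcp_rot: [-163.5, 90.0, -179.5]
wrist_force: [-0.1, -0.0, -1.1]
opening: 0.0134
t 13.25 tcp [ 0.6119 -0.0235  0.1587] psi 74.0 tilt 0.04 q [-2.2 12.8 11.  88.2 -0.  13.8] F [-0.1 -0.  -1.1] open 0.0134
```

View pics/w7.png

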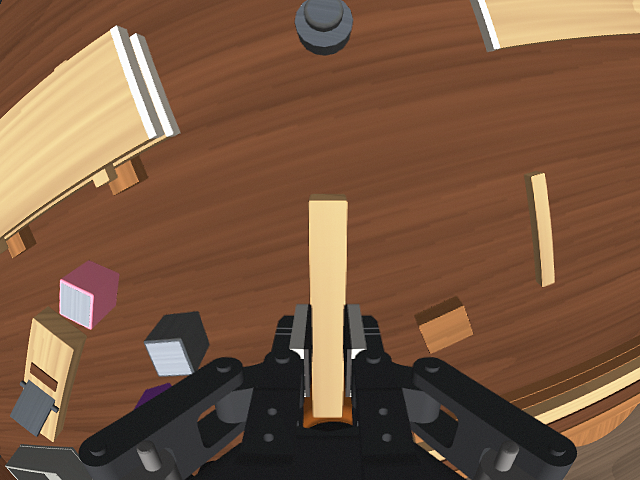

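View pics/s7z.png

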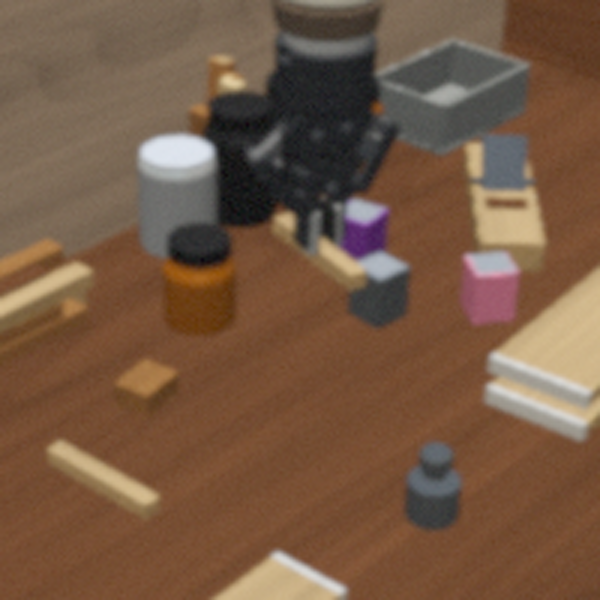

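```bash
python3 - <<'E'
from h import *
o=st(); p=bot.camera('wrist')
for zt in (.160,.1644,.168):
    im,f=rect(p,o,.53,.69,-.08,.04,zt)
    g=im.astype(int); m=(g[...,0]>185)&(g[...,1]>140); m[:, :20]=0
    minrect(im,f,m)
cv2.imwrite('pics/r7.png',cv2.cvtColor(im,cv2.COLOR_RGB2BGR))
for h in (.16,.12,.0745): goto(0.4614,-0.1841,h,94.83)
E
```

```text
t 13.35 tcp [ 0.6116 -0.0235  0.1578] psi 74.0 tilt 0.13 q [-2.2 12.8 10.9 88.2  0.  13.8] F [-0.1  0.5 -0.4] open 0.0133
centre [ 0.6135 -0.0242] sides [0.0153, 0.1117] long axis yaw 164.0
centre [ 0.611  -0.0235] sides [0.0148, 0.1082] long axis yaw 163.95
centre [ 0.6089 -0.0229] sides [0.0144, 0.1054] long axis yaw 164.0
row [-2.083e+01 -1.300e-01  1.000e-02] [-0.0019 -0.1958 -0.1001]
row [-2.083e+01 -1.300e-01  1.000e-02] [ 0.0381 -0.1957 -0.1   ]
row [-2.083e+01 -1.300e-01  1.000e-02] [ 0.0836 -0.1957 -0.0999]
```

View pics/r7.png

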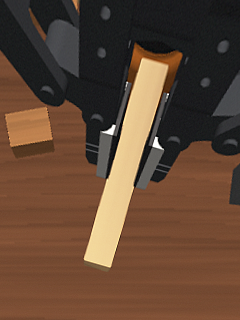

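```bash
python3 -m handwheel '[[-20.8,0,0,0,-0.1959,-0.1005,0.9],[-20.8,0,0,0,-0.1959,-0.1005,0.9],[-20.8,0,0,0,-0.1959,-0.1005,0.9],[-20.8,0,0,0,-0.1959,-0.1005,0.9],[-20.8,0,0,0,-0.1959,-0.1005,0.9],[-20.8,0,0,0,-0.1959,-0.1005,0.9],[-20.8,0,0,0.04,-0.1959,-0.1005,0.9],[-20.8,0,0,0.065,-0.1959,-0.1005,0.9],[-20.8,0,0,0.075,-0.1959,-0.1005,0.9],[-20.8,0,0,0.08,-0.1959,-0.1005,0.9],[-20.8,0,0,0.082,-0.1959,-0.1005,0.9],[-20.8,0,0,0.082,-0.1959,-0.1005,0.9]]' 40
python3 -c "
from h import *
st();p=bot.camera('wrist');save(p,'w8')"
```

```text
time: 14.9
ee_pos: [0.462, -0.1842, 0.0777]
tcp_rot: [-25.9, 89.9, -21.1]
wrist_force: [0.2, -0.8, -0.3]
opening: 0.0132
t 14.9 tcp [ 0.462  -0.1842  0.0777] psi 94.8 tilt 0.05 q [-21.7  -2.5 -14.4  78.1   0.  -26.5] F [ 0.2 -0.8 -0.3] open 0.0132
```

View pics/w8.png

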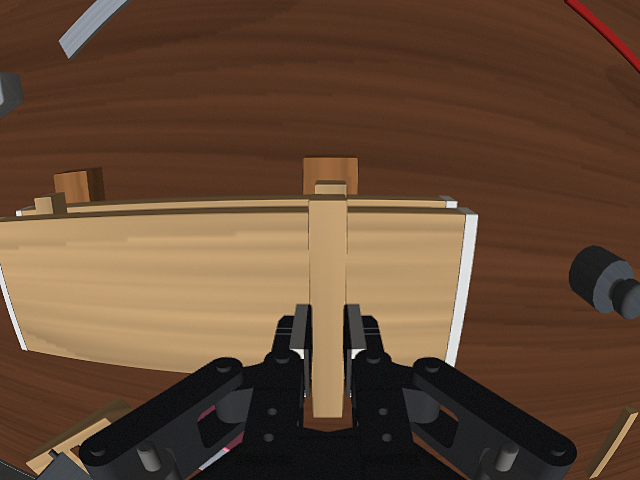

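```bash
python3 -m handwheel '[[0,0,0,0.001,0,0,0.9],[0,0,0,0.002,0,0,0.9],[0,0,0,0.0025,0,0,0.9],[0,0,0,0.0025,0,0,0.9]]' 40; python3 -m handwheel '[[0,0,0,0,0,0,0.6],[0,0,0,0,0,0,0.3],[0,0,0,0,0,0,0],[0,0,0,0,0,0,0],[0,0,0,-0.03,0,0,0],[0,0,0,-0.09,0,0,0],[0,0,0,-0.12,0,0,0],[0,0,0,-0.12,0,0,0],[0,0,0,-0.12,0,0,0]]' 
python3 - <<'E'
from h import *
o=st();p=bot.camera('wrist');save(p,'w9')
im,f=rect(p,o,.38,.56,-.26,-.08,.08)
g=im.astype(int); m=(g[...,0]>225)
cv2.imwrite('pics/r9.png',cv2.cvtColor(im,cv2.COLOR_RGB2BGR))
goto(0.6662,.1666,.0088,91.1)
E
```

```text
time: 15.45
ee_pos: [0.4615, -0.1841, 0.0745]
tcp_rot: [148.9, 90.0, 153.7]
wrist_force: [0.6, 0.7, -0.6]
opening: 0.0129
time: 16.58
ee_pos: [0.4614, -0.1841, 0.1937]
tcp_rot: [155.1, 89.9, 159.9]
wrist_force: [0.8, -0.5, -0.1]
opening: 0.0428
t 16.57 tcp [ 0.4614 -0.1841  0.1937] psi 94.8 tilt 0.06 q [-21.7  -2.9  -1.9  91.   -0.  -26.5] F [ 0.8 -0.5 -0.1] open 0.0428
row [ 3.7  -0.09 -0.05] [0.1844 0.3321 0.2339]
```

View pics/r9.png

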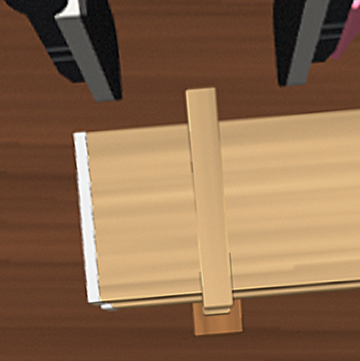

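View pics/w9.png

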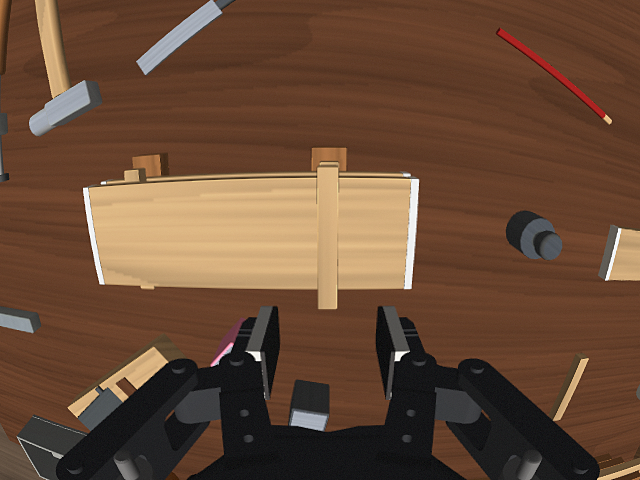

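```bash
python3 -m handwheel '[[3.7,0,0,0,0.332,0.234,0],[3.7,0,0,0,0.332,0.234,0],[3.7,0,0,0,0.332,0.234,0],[3.7,0,0,0,0.332,0.234,0],[3.7,0,0,0,0.332,0.234,0],[3.7,0,0,0.05,0.332,0.234,0],[3.7,0,0,0.12,0.332,0.234,0],[3.7,0,0,0.12,0.332,0.234,0],[3.7,0,0,0.12,0.332,0.234,0],[3.7,0,0,0.12,0.332,0.234,0]]'; python3 - <<'E'
from h import *
o=st();p=bot.camera('wrist');save(p,'w10')
im,f=rect(p,o,.6,.72,.1,.23,.015)
g=im.astype(int);minrect(im,f,(g[...,0]>185)&(g[...,1]>140))
goto(0.6662,.1666,.0088,91.1)
E
```

```text
time: 17.88
ee_pos: [0.667, 0.1658, 0.0757]
tcp_rot: [3.2, 90.0, 4.3]
wrist_force: [0.4, -0.5, 1.0]
opening: 0.0427
t 17.88 tcp [0.667  0.1658 0.0757] psi 91.08 tilt 0.03 q [14.  23.6 15.4 81.7 -0.  12.9] F [ 0.4 -0.5  1. ] open 0.0427
centre [0.666  0.1667] sides [0.0151, 0.1083] long axis yaw 1.15
row [-0.04  0.13 -0.02] [ 0.0678  0.0008 -0.0015]
```

```bash
python3 -m handwheel '[[0,0,0,0.03,0.0005,-0.0006,0],[0,0,0,0.055,0.0005,-0.0006,0],[0,0,0,0.065,0.0005,-0.0006,0],[0,0,0,0.066,0.0005,-0.0006,0],[0,0,0,0.066,0.0005,-0.0006,0]]'; python3 -c "
from h import *
st()"
```

```text
time: 18.55
ee_pos: [0.6672, 0.1668, 0.0103]
tcp_rot: [12.9, 89.9, 14.0]
wrist_force: [-1.0, -1.1, -0.3]
opening: 0.0425
t 18.55 tcp [0.6672 0.1668 0.0103] psi 91.09 tilt 0.13 q [14.  24.8  9.7 74.8  0.  12.9] F [-1.  -1.1 -0.3] open 0.0425
```

```bash
python3 -m handwheel '[[0,0,0,0.001,0,-0.0005,0],[0,0,0,0.001,0,-0.0005,0],[0,0,0,0.001,0,-0.0005,0.9],[0,0,0,0.001,0,-0.0005,0.9],[0,0,0,0.001,0,-0.0005,0.9],[0,0,0,0.001,0,-0.0005,0.9],[0,0,0,0.001,0,-0.0005,0.9],[0,0,0,0.001,0,-0.0005,0.9]]' 40; python3 -c "
from h import *
st()"
python3 -m handwheel '[[0,0,0,-0.02,0,0,0.9],[0,0,0,-0.08,0,0,0.9],[0,0,0,-0.13,0,0,0.9],[0,0,0,-0.13,0,0,0.9],[0,0,0,-0.13,0,0,0.9],[0,0,0,-0.13,0,0,0.9]]' 40
python3 - <<'E'
from h import *
o=st();p=bot.camera('wrist');save(p,'w11')
im,f=rect(p,o,.6,.73,.11,.22,.144)
g=im.astype(int);minrect(im,f,(g[...,0]>185)&(g[...,1]>140))
goto(0.4756,-.3513,.15,94.83)
E
```

```text
time: 19.55
ee_pos: [0.666, 0.1668, 0.0078]
tcp_rot: [9.6, 90.0, 10.7]
wrist_force: [0.3, 0.3, 3.2]
opening: 0.0136
t 19.55 tcp [0.666  0.1668 0.0078] psi 91.1 tilt 0.02 q [14.1 24.9  9.5 74.6 -0.  13. ] F [0.3 0.3 3.2] open 0.0136
time: 20.3
ee_pos: [0.6652, 0.1666, 0.1361]
tcp_rot: [-167.0, 89.9, -165.9]
wrist_force: [-0.5, 0.1, -0.1]
opening: 0.013
t 20.3 tcp [0.6652 0.1666 0.1361] psi 91.1 tilt 0.14 q [14.1 23.5 21.8 88.5 -0.  13. ] F [-0.5  0.1 -0.1] open 0.013
centre [0.6652 0.1663] sides [0.0147, 0.1078] long axis yaw 1.17
row [-3.73 -0.14  0.03] [-0.0131 -0.5142 -0.1996]
```

View pics/w11.png

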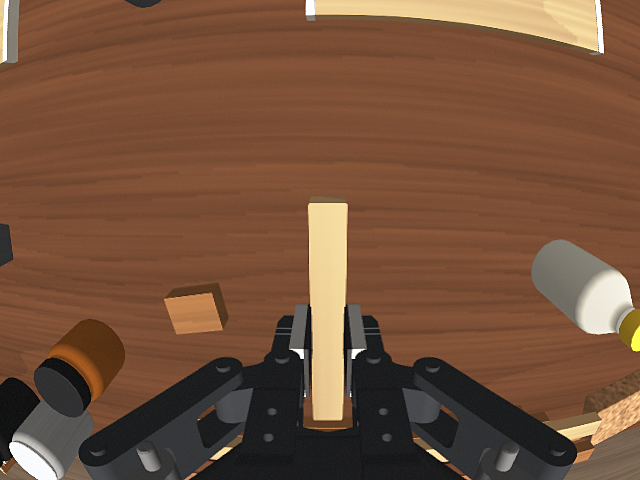

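```bash
python3 -m handwheel '[[-3.7,0,0,-0.013,-0.5142,-0.1996,0.9],[-3.7,0,0,-0.013,-0.5142,-0.1996,0.9],[-3.7,0,0,-0.013,-0.5142,-0.1996,0.9],[-3.7,0,0,-0.013,-0.5142,-0.1996,0.9],[-3.7,0,0,-0.013,-0.5142,-0.1996,0.9],[-3.7,0,0,-0.013,-0.5142,-0.1996,0.9],[-3.7,0,0,-0.013,-0.5142,-0.1996,0.9],[-3.7,0,0,-0.013,-0.5142,-0.1996,0.9],[-3.7,0,0,-0.013,-0.5142,-0.1996,0.9],[-3.7,0,0,-0.013,-0.5142,-0.1996,0.9],[-3.7,0,0,-0.013,-0.5142,-0.1996,0.9],[-3.7,0,0,-0.013,-0.5142,-0.1996,0.9],[-3.7,0,0,-0.013,-0.5142,-0.1996,0.9]]' 40
python3 - <<'E'
from h import *
st()
goto(0.4756,-.3513,.0785,94.83)
E
```

```text
time: 21.98
ee_pos: [0.4767, -0.3502, 0.1506]
tcp_rot: [87.4, 90.0, 92.3]
wrist_force: [-0.4, 0.1, -0.2]
opening: 0.0135
t 21.98 tcp [ 0.4767 -0.3502  0.1506] psi 94.89 tilt 0.0 q [-36.3   9.8   6.6  86.8   0.  -41.2] F [-0.4  0.1 -0.2] open 0.0135
row [ 0.06  0.   -0.  ] [ 0.0721 -0.001  -0.0012]
```

```bash
python3 -m handwheel '[[0,0,0,0.03,-0.001,-0.0012,0.9],[0,0,0,0.06,-0.001,-0.0012,0.9],[0,0,0,0.07,-0.001,-0.0012,0.9],[0,0,0,0.072,-0.001,-0.0012,0.9],[0,0,0,0.072,-0.001,-0.0012,0.9],[0,0,0,0.072,-0.001,-0.0012,0.9]]' 40
python3 -c "
from h import *
st();p=bot.camera('wrist');save(p,'w12')"
```

```text
time: 22.72
ee_pos: [0.4755, -0.3526, 0.0798]
tcp_rot: [-40.4, 89.9, -35.6]
wrist_force: [-0.4, 0.0, 0.0]
opening: 0.0131
t 22.73 tcp [ 0.4755 -0.3526  0.0798] psi 94.8 tilt 0.1 q [-36.6  10.3  -0.7  79.    0.  -41.4] F [-0.4  0.   0. ] open 0.0131
```

View pics/w12.png

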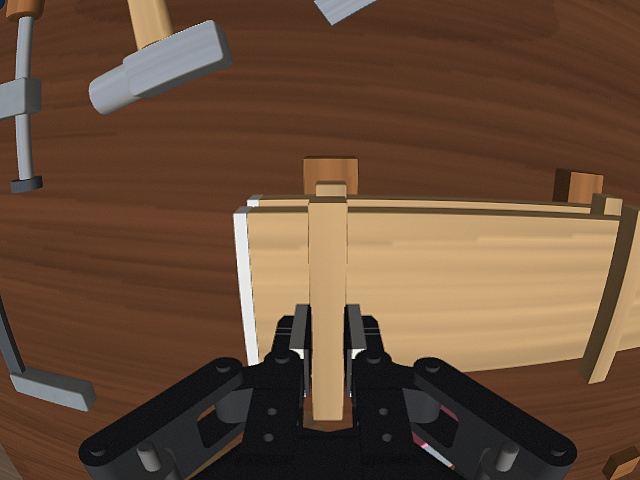

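```bash
python3 -m handwheel '[[0,0,0,0.003,0.0012,0,0.9],[0,0,0,0.005,0.0012,0,0.9],[0,0,0,0.0055,0.0012,0,0.9],[0,0,0,0.0055,0.0012,0,0.9]]' 40; python3 -m handwheel '[[0,0,0,0.0008,0,0,0.9],[0,0,0,0.0008,0,0,0.9],[0,0,0,0.0008,0,0,0.6],[0,0,0,0,0,0,0.3],[0,0,0,0,0,0,0],[0,0,0,0,0,0,0],[0,0,0,-0.03,0,0,0],[0,0,0,-0.09,0,0,0],[0,0,0,-0.12,0,0,0],[0,0,0,-0.12,0,0,0],[0,0,0,-0.12,0,0,0]]' 
python3 - <<'E'
from h import *
o=st();p=bot.camera('wrist');save(p,'w13')
im,f=rect(p,o,.38,.56,-.42,-.10,.08)
cv2.imwrite('pics/r13.png',cv2.cvtColor(im,cv2.COLOR_RGB2BGR))
E
```

```text
time: 23.28
ee_pos: [0.4749, -0.3511, 0.073]
tcp_rot: [138.3, 90.0, 143.1]
wrist_force: [-0.1, -0.3, 0.1]
opening: 0.0135
time: 24.65
ee_pos: [0.4748, -0.351, 0.192]
tcp_rot: [139.2, 89.9, 144.0]
wrist_force: [0.4, 0.4, 0.0]
opening: 0.0425
t 24.65 tcp [ 0.4748 -0.351   0.192 ] psi 94.8 tilt 0.07 q [-36.5  10.   11.4  91.5  -0.  -41.3] F [0.4 0.4 0. ] open 0.0425
```

View pics/r13.png

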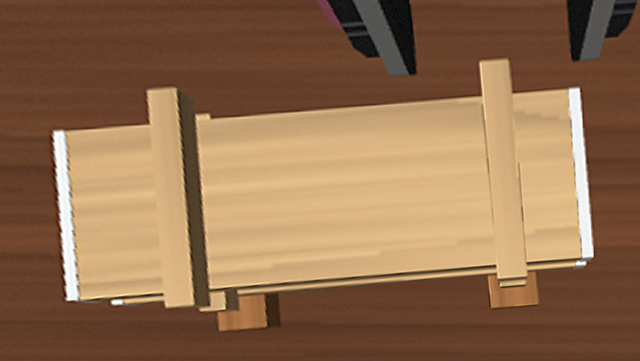

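```bash
python3 - <<'E'
from h import *
goto(0.4645,.2717,.16,181.78)
E
```

```text
row [-8.698e+01 -1.000e-02 -1.300e-01] [0.0324 0.6211 0.0421]
```

```bash
python3 -m handwheel '[[-87,0,0,0,0.6211,0.0421,-1],[-87,0,0,0,0.6211,0.0421,-1],[-87,0,0,0,0.6211,0.0421,-1],[-87,0,0,0,0.6211,0.0421,-1],[-87,0,0,0,0.6211,0.0421,-1],[-87,0,0,0,0.6211,0.0421,-1],[-87,0,0,0,0.6211,0.0421,-1],[-87,0,0,0,0.6211,0.0421,-1],[-87,0,0,0,0.6211,0.0421,-1],[-87,0,0,0,0.6211,0.0421,-1],[-87,0,0,0.032,0.6211,0.0421,-1],[-87,0,0,0.062,0.6211,0.0421,-1],[-87,0,0,0.062,0.6211,0.0421,-1],[-87,0,0,0.062,0.6211,0.0421,-1]]'; python3 - <<'E'
from h import *
o=st();p=bot.camera('wrist');save(p,'w14')
im,f=rect(p,o,.40,.53,.13,.41,.015)
g=im.astype(int); bx=minrect(im,f,(g[...,0]>185)&(g[...,1]>140))
cv2.imwrite('pics/r14.png',cv2.cvtColor(im,cv2.COLOR_RGB2BGR))
goto(0.4645,.2717,.01,181.78)
E
```

```text
time: 26.45
ee_pos: [0.465, 0.2712, 0.1316]
tcp_rot: [-39.6, 90.0, 52.2]
wrist_force: [-0.1, -0.4, 0.8]
opening: 0.0851
t 26.45 tcp [0.465  0.2712 0.1316] psi -178.22 tilt 0.0 q [ 30.3   2.5  -3.4  84.1   0.  -61.5] F [-0.1 -0.4  0.8] open 0.0851
centre [0.4647 0.2717] sides [0.0641, 0.2501] long axis yaw 91.76
row [-0.    0.03  0.06] [0.1222 0.001  0.0003]
```

View pics/w14.png

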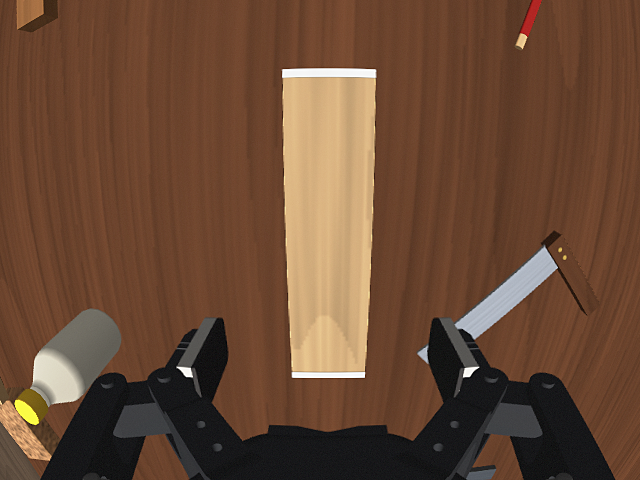

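```bash
python3 - <<'E'
from h import *
o=st();p=bot.camera('wrist')
for u,v in [(418,352),(428,366),(545,250),(600,310)]: print(atz(p,u,v,.003,o).round(4))
E
```

```text
t 26.5 tcp [0.4653 0.2714 0.1322] psi -178.22 tilt 0.07 q [ 30.3   2.5  -3.3  84.1   0.  -61.5] F [ 0.4 -0.3 -1.1] open 0.0856
[0.3806 0.3775 0.003 ]
[0.3683 0.3939 0.003 ]
[0.2741 0.2767 0.003 ]
[0.1806 0.3399 0.003 ]
```

```bash
python3 -m handwheel '[[0,0,0,0.05,0.0005,0,-1],[0,0,0,0.1,0.0005,0,-1],[0,0,0,0.12,0.0005,0,-1],[0,0,0,0.124,0.0005,0,-1],[0,0,0,0.124,0.0005,0,-1]]'; python3 -m handwheel '[[0,0,0,0.002,0,0,-1],[0,0,0,0.002,0,0,-1]]';  python3 -m handwheel '[[0,0,0,0.002,0,0,-1],[0,0,0,0.002,0,0,-1]]'; python3 -c "
from h import *
st();p=bot.camera('wrist');save(p,'w15')"
```

```text
time: 27.18
ee_pos: [0.4652, 0.2717, 0.0085]
tcp_rot: [-61.2, 89.9, 30.6]
wrist_force: [0.2, 0.3, 0.4]
opening: 0.085
time: 27.42
ee_pos: [0.4649, 0.2716, 0.0059]
tcp_rot: [-60.8, 89.9, 31.0]
wrist_force: [0.4, -0.4, -0.3]
opening: 0.0853
time: 27.68
ee_pos: [0.4644, 0.2713, 0.003]
tcp_rot: [113.1, 90.0, -155.1]
wrist_force: [-1.1, -0.9, -0.2]
opening: 0.0853
t 27.68 tcp [0.4644 0.2713 0.003 ] psi -178.2 tilt 0.01 q [ 30.3   5.2 -14.9  69.9   0.  -61.5] F [-1.1 -0.9 -0.2] open 0.0853
```

View pics/w15.png

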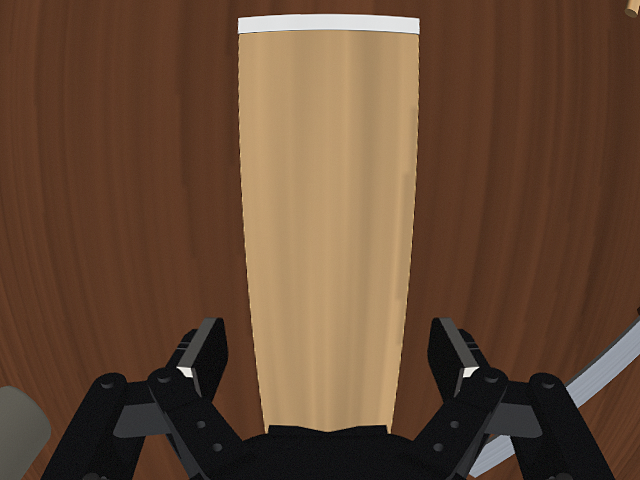

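```bash
python3 -m handwheel '[[0,0,0,0,0,0,-0.3],[0,0,0,0,0,0,-0.3],[0,0,0,0,0,0,-0.3],[0,0,0,0,0,0,-0.3],[0,0,0,0,0,0,-0.3],[0,0,0,0,0,0,-0.3]]' 60; python3 -c "
from h import *
st();p=bot.camera('wrist');save(p,'w16')"
```

```text
time: 28.48
ee_pos: [0.4646, 0.2715, 0.0038]
tcp_rot: [-53.5, 90.0, 38.3]
wrist_force: [-1.5, -1.6, 6.0]
opening: 0.0613
t 28.48 tcp [0.4646 0.2715 0.0038] psi -178.2 tilt 0.04 q [ 30.3   5.2 -14.9  69.9   0.  -61.5] F [-1.5 -1.6  6. ] open 0.0613
```

View pics/w16.png

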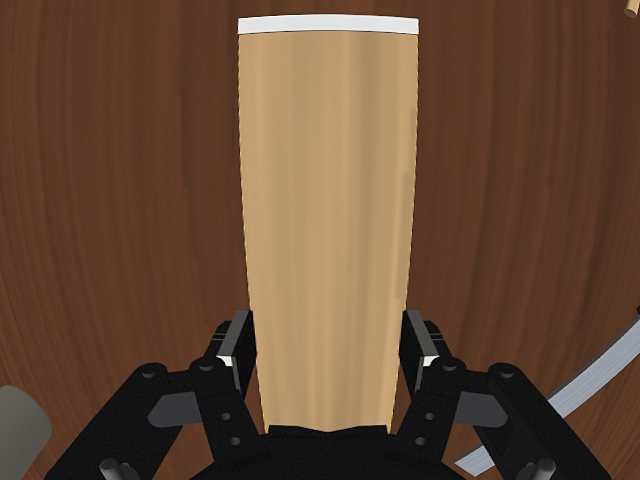

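```bash
python3 -m handwheel '[[0,0,0,0,0,0,-0.2],[0,0,0,0,0,0,-0.2],[0,0,0,-0.01,0,0,-0.2],[0,0,0,-0.025,0,0,-0.2],[0,0,0,-0.04,0,0,-0.2],[0,0,0,-0.04,0,0,-0.2],[0,0,0,-0.04,0,0,-0.2]]' 80; python3 - <<'E'
from h import *
o=st();p=bot.camera('wrist');save(p,'w17')
p=bot.camera('side')
f=p['frame'][260:420,200:400]; cv2.imwrite('pics/s17z.png',cv2.cvtColor(cv2.resize(f,None,fx=3.5,fy=3.5,interpolation=cv2.INTER_CUBIC),cv2.COLOR_RGB2BGR))
E
```

```text
time: 29.4
ee_pos: [0.4644, 0.2713, 0.0429]
tcp_rot: [112.6, 90.0, -155.6]
wrist_force: [0.3, 0.7, -2.2]
opening: 0.0606
t 29.4 tcp [0.4644 0.2713 0.0429] psi -178.2 tilt 0.01 q [ 30.3   3.9 -11.8  74.3   0.  -61.5] F [ 0.3  0.7 -2.2] open 0.0606
```

View pics/w17.png

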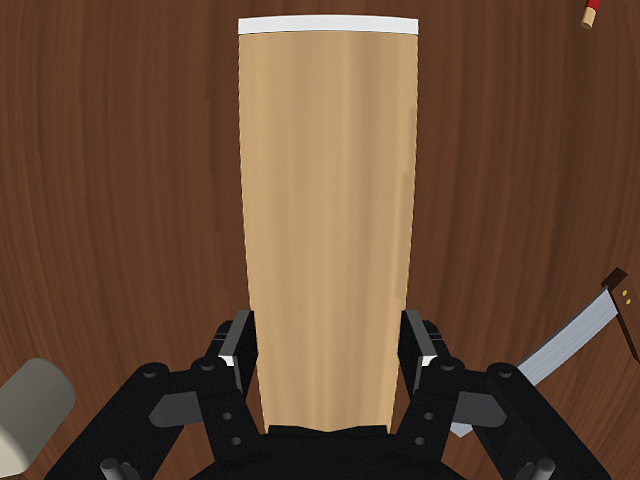

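View pics/s17z.png

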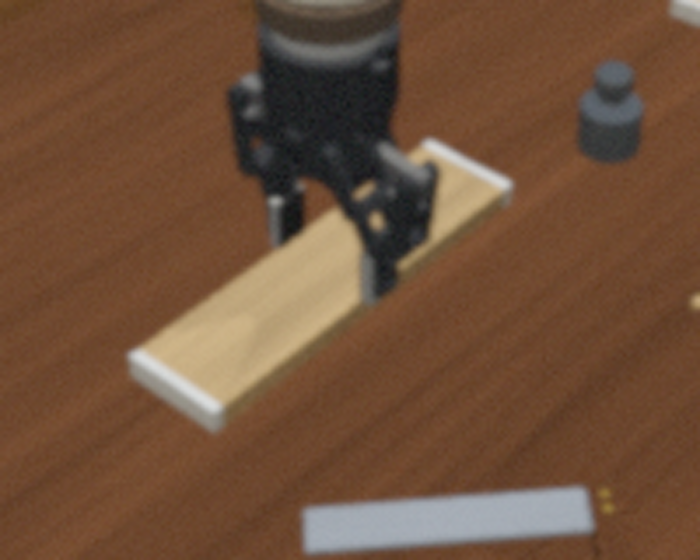

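```bash
python3 - <<'E'
from h import *
goto(0.4675,-.2558,.16,184.83)
E
```

```text
row [-3.03 -0.03 -0.05] [-0.1173  0.0133 -0.5269]
```

```bash
python3 -m handwheel '[[0,0,0,-0.05,0,0,-0.2],[0,0,0,-0.1,0,-0.02,-0.2],[-3,0,0,-0.117,0.0133,-0.07,-0.2],[-3,0,0,-0.117,0.0133,-0.12,-0.2],[-3,0,0,-0.117,0.0133,-0.17,-0.2],[-3,0,0,-0.117,0.0133,-0.22,-0.2],[-3,0,0,-0.117,0.0133,-0.27,-0.2],[-3,0,0,-0.117,0.0133,-0.32,-0.2],[-3,0,0,-0.117,0.0133,-0.37,-0.2],[-3,0,0,-0.117,0.0133,-0.42,-0.2],[-3,0,0,-0.117,0.0133,-0.46,-0.2],[-3,0,0,-0.117,0.0133,-0.49,-0.2],[-3,0,0,-0.117,0.0133,-0.51,-0.2],[-3,0,0,-0.117,0.0133,-0.52,-0.2],[-3,0,0,-0.117,0.0133,-0.527,-0.2],[-3,0,0,-0.117,0.0133,-0.527,-0.2],[-3,0,0,-0.117,0.0133,-0.527,-0.2],[-3,0,0,-0.117,0.0133,-0.527,-0.2]]' 80; python3 - <<'E'
from h import *
o=st();p=bot.camera('wrist');save(p,'w18')
goto(0.4675,-.2558,.09,184.83)
p=bot.camera('scene')
f=p['frame'][60:260,120:360]; cv2.imwrite('pics/s18z.png',cv2.cvtColor(cv2.resize(f,None,fx=3,fy=3,interpolation=cv2.INTER_CUBIC),cv2.COLOR_RGB2BGR))
E
```

```text
time: 31.75
ee_pos: [0.4678, -0.2553, 0.1602]
tcp_rot: [-105.5, 90.0, -10.6]
wrist_force: [-0.5, 0.3, -2.3]
opening: 0.0606
t 31.75 tcp [ 0.4678 -0.2553  0.1602] psi -175.16 tilt 0.01 q [ -28.6    1.8   -1.    87.2    0.  -123.5] F [-0.5  0.3 -2.3] open 0.0606
row [ 0.   -0.    0.01] [ 0.0702  0.0003 -0.0004]
```

View pics/w18.png

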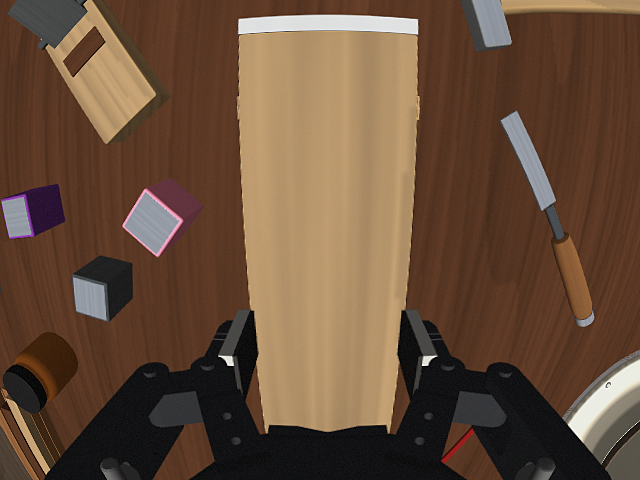

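View pics/s18z.png

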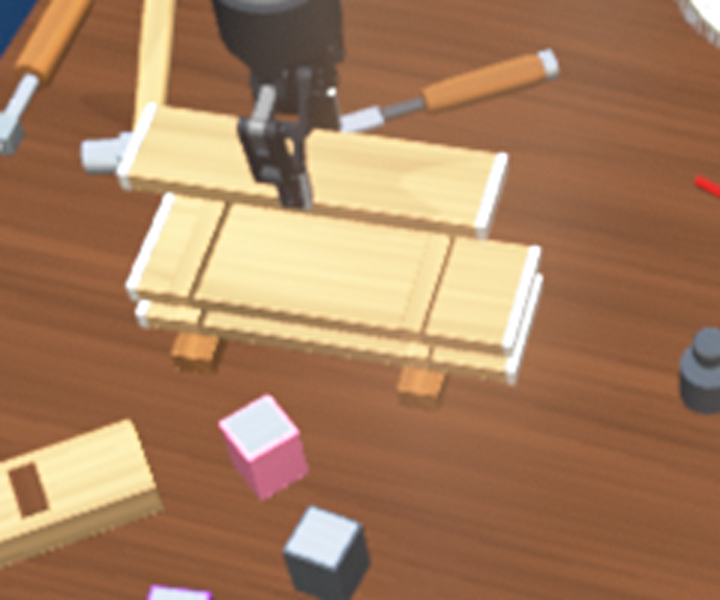

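```bash
python3 -m handwheel '[[0,0,0,0.03,0,-0.0003,-0.2],[0,0,0,0.055,0,-0.0003,-0.2],[0,0,0,0.068,0,-0.0003,-0.2],[0,0,0,0.073,0,-0.0003,-0.2],[0,0,0,0.0745,0,-0.0003,-0.2],[0,0,0,0.0745,0,-0.0003,-0.2],[0,0,0,0.0745,0,-0.0003,-0.2]]' 80; python3 -m handwheel '[[0,0,0,0.001,0,0,-0.2],[0,0,0,0.001,0,0,-0.2]]';  python3 -m handwheel '[[0,0,0,0.001,0,0,-0.2],[0,0,0,0.001,0,0,-0.2]]'; python3 -c "
from h import *
o=st()"
```

```text
time: 32.72
ee_pos: [0.468, -0.2563, 0.0862]
tcp_rot: [-123.3, 89.9, -28.5]
wrist_force: [0.2, -1.3, -1.9]
opening: 0.0601
time: 32.98
ee_pos: [0.4677, -0.2561, 0.0846]
tcp_rot: [-128.6, 90.0, -33.8]
wrist_force: [0.5, -0.5, -1.8]
opening: 0.0605
time: 33.22
ee_pos: [0.4678, -0.2561, 0.0841]
tcp_rot: [-127.9, 90.0, -33.1]
wrist_force: [-1.5, 1.2, 4.8]
opening: 0.061
t 33.23 tcp [ 0.4678 -0.2561  0.0841] psi -175.2 tilt 0.03 q [ -28.7    2.3   -8.8   78.8   -0.  -123.5] F [-1.5  1.2  4.8] open 0.061
```

Contact felt (from −2 to +4.8 N). Release and look.

```bash
python3 -m handwheel '[[0,0,0,0,0,0,-0.6],[0,0,0,0,0,0,-0.8],[0,0,0,0,0,0,-1],[0,0,0,0,0,0,-1],[0,0,0,-0.01,0,0,-1],[0,0,0,-0.04,0,0,-1],[0,0,0,-0.08,0,0,-1],[0,0,0,-0.12,0,0,-1],[0,0,0,-0.15,0,0,-1],[0,0,0,-0.15,0,0,-1],[0,0,0,-0.15,0,0,-1]]' 80; python3 - <<'E'
from h import *
o=st();p=bot.camera('wrist');save(p,'w19')
im,f=rect(p,o,.38,.56,-.42,-.10,.095)
cv2.imwrite('pics/r19.png',cv2.cvtColor(im,cv2.COLOR_RGB2BGR))
p=bot.camera('scene')
f=p['frame'][60:260,120:360]; cv2.imwrite('pics/s19z.png',cv2.cvtColor(cv2.resize(f,None,fx=3,fy=3,interpolation=cv2.INTER_CUBIC),cv2.COLOR_RGB2BGR))
E
```

```text
time: 34.6
ee_pos: [0.4677, -0.2561, 0.2332]
tcp_rot: [49.8, 90.0, 144.6]
wrist_force: [0.6, -1.1, -0.5]
opening: 0.0857
t 34.6 tcp [ 0.4677 -0.2561  0.2332] psi -175.2 tilt 0.02 q [ -28.7    2.7    8.1   95.3    0.  -123.5] F [ 0.6 -1.1 -0.5] open 0.0857
```

View pics/r19.png

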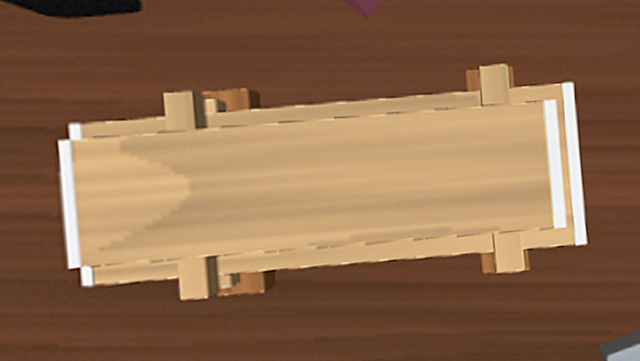

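View pics/s19z.png

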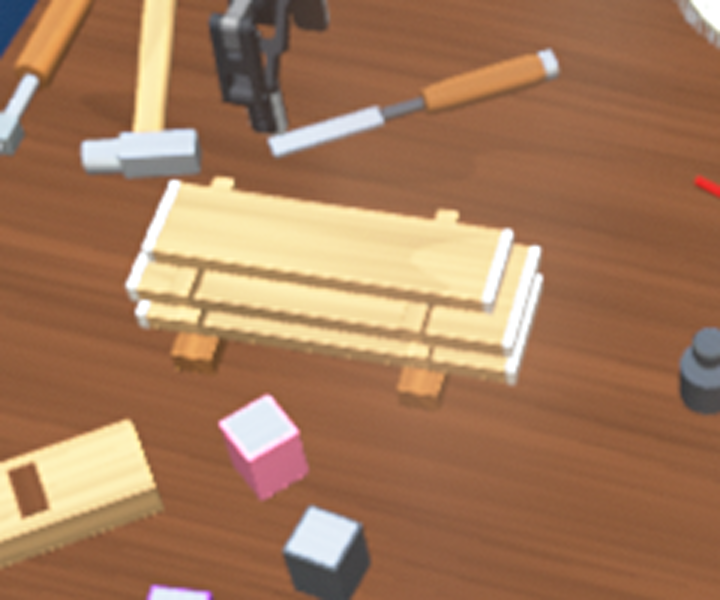

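View pics/w19.png

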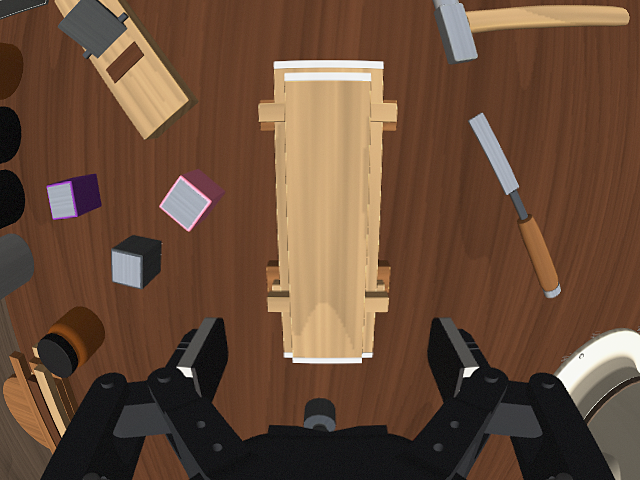

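```bash
python3 - <<'E'
from h import *
o=st();p=bot.camera('wrist')
im,f=rect(p,o,.62,.73,-.24,-.13,.052,.0003)
g=im.astype(int); m=(g[...,0]>130)&(abs(g[...,0]-g[...,2])<45)
bx=minrect(im,f,m)
v=cv2.cvtColor(im,cv2.COLOR_RGB2BGR).copy(); cv2.polylines(v,[bx.astype(int)],True,(0,0,255),1); cv2.imwrite('pics/r20.png',v)
goto(0.62,-.15,.2,100)
E
```

```text
t 34.7 tcp [ 0.4674 -0.2559  0.2325] psi -175.2 tilt 0.09 q [ -28.7    2.8    8.    95.3   -0.  -123.5] F [ 0.3 -0.1  0.6] open 0.0855
centre [ 0.6746 -0.1879] sides [0.0352, 0.0355] long axis yaw 173.25
row [ 8.48e+01 -2.00e-02 -1.10e-01] [ 0.0324 -0.161   0.0927]
```

View pics/r20.png

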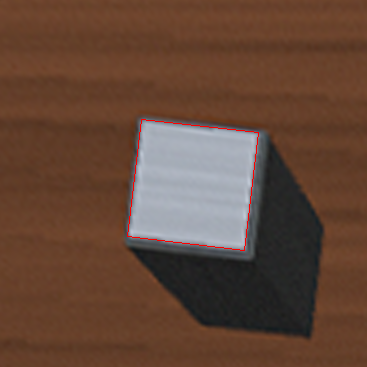

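```bash
python3 - <<'E'
from h import *
goto(0.64,-.1879,.15,83.25)
E
```

```text
row [ 1.0155e+02 -3.0000e-02 -1.1000e-01] [ 0.0823 -0.1778  0.0533]
```

```bash
python3 -m handwheel '[[50,0,0,0.02,-0.1778,0.0533,-0.6],[50,0,0,0.02,-0.1778,0.0533,-0.6],[50,0,0,0.04,-0.1778,0.0533,-0.6],[50,0,0,0.04,-0.1778,0.0533,-0.6],[50,0,0,0.06,-0.1778,0.0533,-0.6],[101.5,0,0,0.06,-0.1778,0.0533,-0.6],[101.5,0,0,0.082,-0.1778,0.0533,-0.6],[101.5,0,0,0.082,-0.1778,0.0533,-0.6],[101.5,0,0,0.082,-0.1778,0.0533,-0.6],[101.5,0,0,0.082,-0.1778,0.0533,-0.6],[101.5,0,0,0.082,-0.1778,0.0533,-0.6],[101.5,0,0,0.082,-0.1778,0.0533,-0.6]]'; python3 - <<'E'
from h import *
o=st();p=bot.camera('wrist');save(p,'w21')
im,f=rect(p,o,.62,.73,-.24,-.13,.052,.0003)
g=im.astype(int); m=(g[...,0]>130)&(abs(g[...,0]-g[...,2])<45)
bx=minrect(im,f,m)
v=cv2.cvtColor(im,cv2.COLOR_RGB2BGR).copy(); cv2.polylines(v,[bx.astype(int)],True,(0,0,255),1); cv2.imwrite('pics/r21.png',v)
E
```

```text
time: 36.25
ee_pos: [0.6403, -0.1881, 0.1511]
tcp_rot: [171.3, 90.0, 164.8]
wrist_force: [0.7, -0.2, -0.8]
opening: 0.0679
t 36.25 tcp [ 0.6403 -0.1881  0.1511] psi 83.49 tilt 0.04 q [-16.4  20.7  19.9  89.2  -0.   -9.9] F [ 0.7 -0.2 -0.8] open 0.0679
centre [ 0.6747 -0.1879] sides [0.0356, 0.0357] long axis yaw 173.37
```

View pics/w21.png

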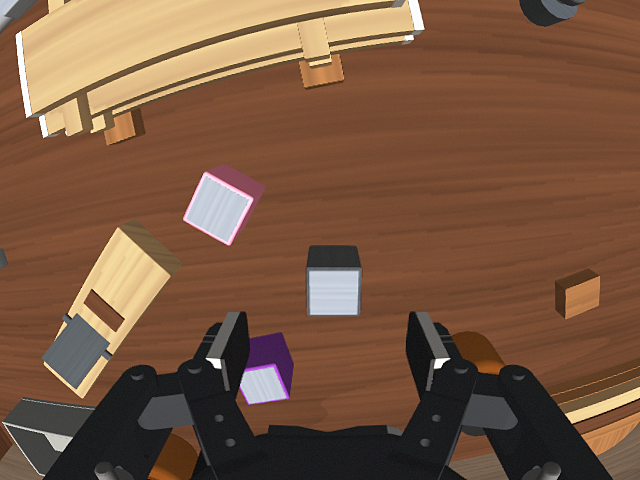

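View pics/r21.png

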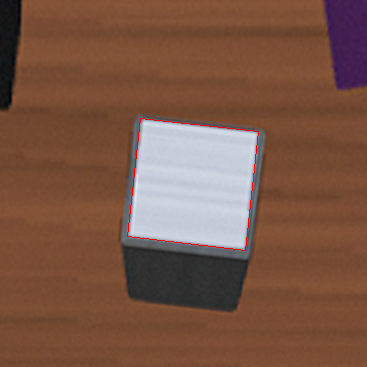

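```bash
python3 - <<'E'
from h import *
goto(0.6747,-.1879,.028,83.35)
E
```

```text
row [ 0.1  -0.03 -0.01] [0.1232 0.0041 0.0342]
```

```bash
python3 -m handwheel '[[0.1,0,0,0.02,0.0041,0.0342,-0.6],[0.1,0,0,0.05,0.0041,0.0342,-0.6],[0.1,0,0,0.09,0.0041,0.0342,-0.6],[0.1,0,0,0.115,0.0041,0.0342,-0.6],[0.1,0,0,0.123,0.0041,0.0342,-0.6],[0.1,0,0,0.123,0.0041,0.0342,-0.6],[0.1,0,0,0.123,0.0041,0.0342,-0.6]]'; python3 - <<'E'
from h import *
o=st();p=bot.camera('wrist');save(p,'w22')
E
python3 -m handwheel '[[0,0,0,0,0,0,0.4],[0,0,0,0,0,0,0.4],[0,0,0,0,0,0,0.4],[0,0,0,0,0,0,0.4],[0,0,0,0,0,0,0.4],[0,0,0,0,0,0,0.4],[0,0,0,0,0,0,0.4]]' 80
python3 -c "
from h import *
st()"
```

```text
time: 37.17
ee_pos: [0.6757, -0.1883, 0.0302]
tcp_rot: [-8.4, 89.9, -15.2]
wrist_force: [0.4, 0.2, 0.0]
opening: 0.0685
t 37.17 tcp [ 0.6757 -0.1883  0.0302] psi 83.22 tilt 0.13 q [-15.6  26.3  13.9  77.5   0.   -8.8] F [0.4 0.2 0. ] open 0.0685
time: 38.1
ee_pos: [0.6754, -0.188, 0.0297]
tcp_rot: [-0.7, 89.9, -7.4]
wrist_force: [-0.3, 1.3, 5.4]
opening: 0.0384
t 38.1 tcp [ 0.6754 -0.188   0.0297] psi 83.21 tilt 0.09 q [-15.6  26.3  13.8  77.5   0.   -8.8] F [-0.3  1.3  5.4] open 0.0384
```

View pics/w22.png

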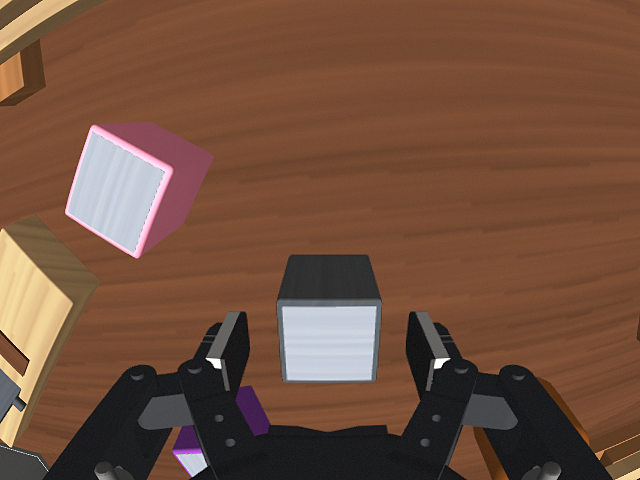

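```bash
python3 -m handwheel '[[0,0,0,-0.02,0,0,0.4],[0,0,0,-0.06,0,0,0.4],[0,0,0,-0.11,0,0,0.4],[0,0,0,-0.15,0,0,0.4],[0,0,0,-0.17,0,0,0.4],[0,0,0,-0.17,0,0,0.4],[0,0,0,-0.17,0,0,0.4]]' 80; python3 - <<'E'
from h import *
o=st();p=bot.camera('wrist');save(p,'w23')
goto(.4756,-.3513,.17,94.83)
E
```

```text
time: 38.98
ee_pos: [0.6745, -0.188, 0.1971]
tcp_rot: [172.8, 89.9, 166.0]
wrist_force: [0.1, 0.6, -6.0]
opening: 0.0386
t 38.98 tcp [ 0.6745 -0.188   0.1971] psi 83.2 tilt 0.13 q [-15.6  26.8  33.1  96.4  -0.   -8.8] F [ 0.1  0.6 -6. ] open 0.0386
row [-11.63  -0.16  -0.04] [ 0.0272 -0.1858 -0.1779]
```

View pics/w23.png

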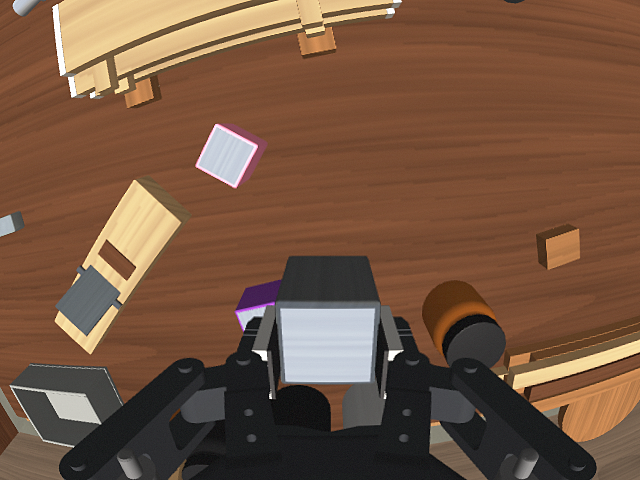

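```bash
python3 -m handwheel '[[-11.6,0,0,0,-0.03,-0.03,0.4],[-11.6,0,0,0,-0.07,-0.065,0.4],[-11.6,0,0,0,-0.11,-0.105,0.4],[-11.6,0,0,0,-0.15,-0.14,0.4],[-11.6,0,0,0.01,-0.175,-0.167,0.4],[-11.6,0,0,0.027,-0.1858,-0.1779,0.4],[-11.6,0,0,0.027,-0.1858,-0.1779,0.4],[-11.6,0,0,0.027,-0.1858,-0.1779,0.4],[-11.6,0,0,0.027,-0.1858,-0.1779,0.4]]' 80; python3 - <<'E'
from h import *
o=st();p=bot.camera('wrist');save(p,'w24')
goto(.4756,-.3513,.128,94.83)
E
```

```text
time: 40.15
ee_pos: [0.477, -0.351, 0.1719]
tcp_rot: [-27.2, 90.0, -22.4]
wrist_force: [-0.0, 0.4, -5.6]
opening: 0.0382
t 40.15 tcp [ 0.477  -0.351   0.1719] psi 94.86 tilt 0.03 q [-36.4  10.    9.2  89.2   0.  -41.2] F [-0.   0.4 -5.6] open 0.0382
row [0.03 0.02 0.01] [ 0.0439 -0.0001 -0.0014]
```

View pics/w24.png

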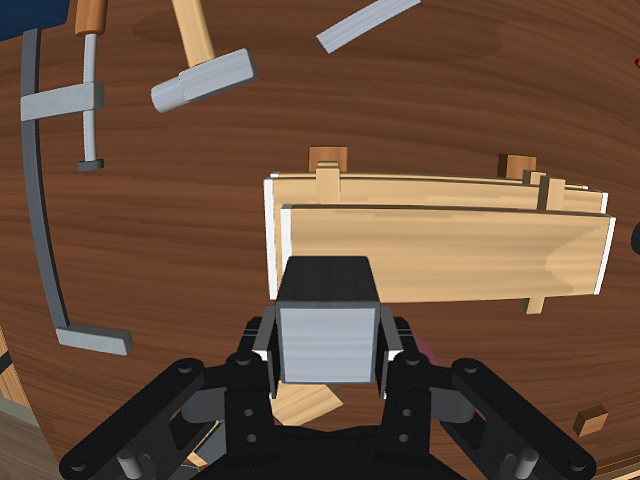

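```bash
python3 -m handwheel '[[0,0,0,0.02,0,-0.001,0.4],[0,0,0,0.035,0,-0.001,0.4],[0,0,0,0.043,0,-0.001,0.4],[0,0,0,0.044,0,-0.001,0.4],[0,0,0,0.044,0,-0.001,0.4],[0,0,0,0.044,0,-0.001,0.4]]' 80; python3 -m handwheel '[[0,0,0,0.001,0,0,0.4],[0,0,0,0.001,0,0,0.4]]';python3 -m handwheel '[[0,0,0,0.001,0,0,0.4],[0,0,0,0.001,0,0,0.4]]'
```

```text
time: 40.95
ee_pos: [0.4755, -0.3517, 0.1282]
tcp_rot: [-40.3, 89.9, -35.5]
wrist_force: [-0.7, -0.1, -5.3]
opening: 0.0388
time: 41.2
ee_pos: [0.4753, -0.3516, 0.1266]
tcp_rot: [-56.0, 90.0, -51.2]
wrist_force: [0.3, -0.5, -6.0]
opening: 0.0383
time: 41.45
ee_pos: [0.4752, -0.3515, 0.1254]
tcp_rot: [140.8, 90.0, 145.6]
wrist_force: [-0.1, 0.8, -5.5]
opening: 0.0386
```

```bash
python3 -m handwheel '[[0,0,0,0.0008,0,0,0.4],[0,0,0,0.0008,0,0,0.4]]' 80;python3 -m handwheel '[[0,0,0,0.0007,0,0,0.4],[0,0,0,0.0007,0,0,0.4]]'
```

```text
time: 41.7
ee_pos: [0.4752, -0.3515, 0.1248]
tcp_rot: [158.0, 90.0, 162.8]
wrist_force: [-0.3, 0.3, -5.3]
opening: 0.0385
time: 41.95
ee_pos: [0.4753, -0.3516, 0.1247]
tcp_rot: [-41.7, 90.0, -36.9]
wrist_force: [-2.0, 1.1, 0.7]
opening: 0.0385
```

```bash
python3 -m handwheel '[[0,0,0,0,0,0,0],[0,0,0,0,0,0,-0.2],[0,0,0,0,0,0,-0.4],[0,0,0,0,0,0,-0.4],[0,0,0,-0.02,0,0,-0.4],[0,0,0,-0.06,0,0,-0.4],[0,0,0,-0.1,0,0,-0.4],[0,0,0,-0.13,0,0,-0.4],[0,0,0,-0.13,0,0,-0.4],[0,0,0,-0.13,0,0,-0.4]]' 80; python3 - <<'E'
from h import *
o=st();p=bot.camera('wrist');save(p,'w25')
im,f=rect(p,o,.42,.53,-.41,-.30,.147,.0003)
g=im.astype(int); m=(g[...,0]>130)&(abs(g[...,0]-g[...,2])<45)
bx=minrect(im,f,m)
goto(.42,.018,.2,95)
E
```

```text
time: 43.2
ee_pos: [0.4752, -0.3515, 0.2532]
tcp_rot: [139.1, 90.0, 143.9]
wrist_force: [-0.4, -0.3, -0.7]
opening: 0.0596
t 43.2 tcp [ 0.4752 -0.3515  0.2532] psi 94.8 tilt 0.05 q [-36.5  11.5  19.9  98.5  -0.  -41.3] F [-0.4 -0.3 -0.7] open 0.0596
centre [ 0.4748 -0.3517] sides [0.0354, 0.0354] long axis yaw 4.9
row [-0.2  -0.07 -0.06] [ 0.0532  0.3726 -0.0239]
```

View pics/w25.png

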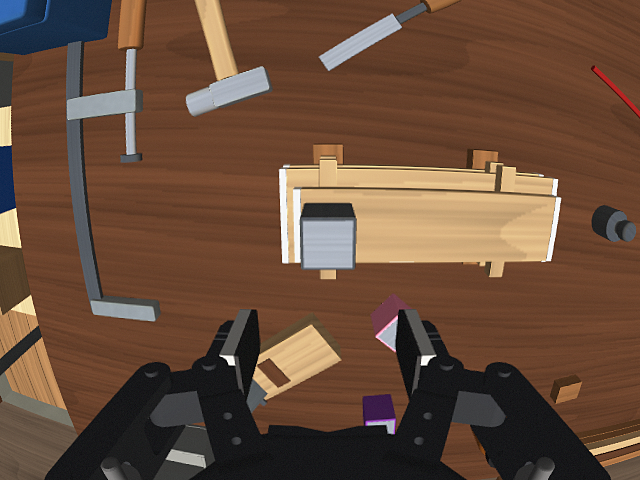

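```bash
python3 -m handwheel '[[0,0,0,0.0,0.06,-0.01,-0.4],[0,0,0,0.0,0.12,-0.024,-0.4],[0,0,0,0.01,0.18,-0.024,-0.4],[0,0,0,0.02,0.24,-0.024,-0.4],[0,0,0,0.03,0.3,-0.024,-0.4],[0,0,0,0.053,0.35,-0.024,-0.4],[0,0,0,0.053,0.3726,-0.024,-0.4],[0,0,0,0.053,0.3726,-0.024,-0.4],[0,0,0,0.053,0.3726,-0.024,-0.4],[0,0,0,0.053,0.3726,-0.024,-0.4]]' ; python3 - <<'E'
from h import *
o=st();p=bot.camera('wrist');save(p,'w26')
d=bot.tip_of('weight_center',p)[0]; print(d['conf'],atz(p,d['centre'][0]*640,d['centre'][1]*480,.031,o))
for z,n in((.062,'k'),(.034,'b')):
    im,f=rect(p,o,.41,.51,-.035,.065,z,.00025)
    cv2.imwrite('pics/r26%s.png'%n,cv2.cvtColor(im,cv2.COLOR_RGB2BGR))
a=np.hstack([cv2.imread('pics/r26k.png'),cv2.imread('pics/r26b.png')]);cv2.imwrite('pics/r26.png',a)
E
```

```text
time: 44.5
ee_pos: [0.4203, 0.0169, 0.201]
tcp_rot: [-131.9, 90.0, -127.2]
wrist_force: [-0.1, -0.5, 0.5]
opening: 0.06
t 44.5 tcp [0.4203 0.0169 0.201 ] psi 94.72 tilt 0.01 q [  2.3 -13.2 -10.2  92.9  -0.   -2.4] F [-0.1 -0.5  0.5] open 0.06
0.89 [0.45687534 0.01861031 0.031     ]
```

View pics/w26.png

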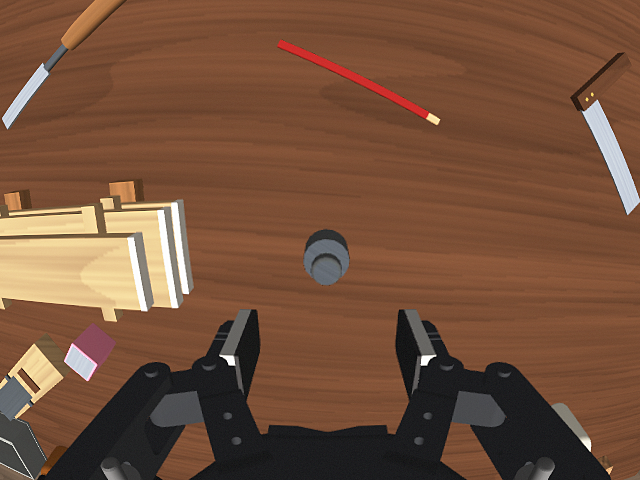

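View pics/r26.png

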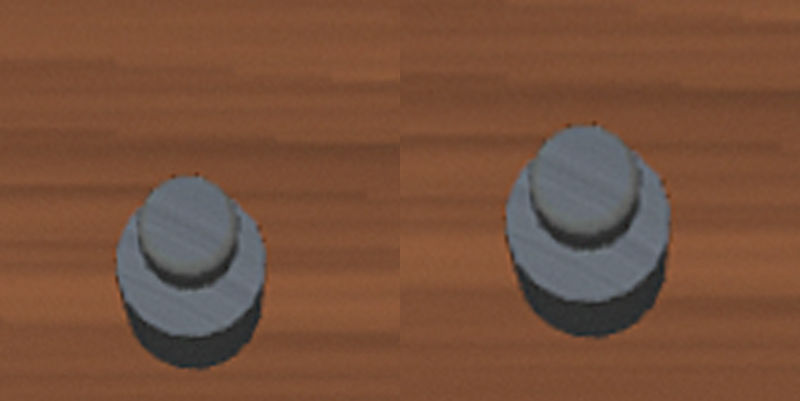

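```bash
python3 - <<'E'
from h import *
goto(.4556,.0181,.014,94.83)
E
```

```text
row [-0.11 -0.    0.  ] [ 0.187  -0.0018  0.0353]
```

```bash
python3 -m handwheel '[[-0.1,0,0,0.02,-0.0018,0.0353,-0.6],[-0.1,0,0,0.07,-0.0018,0.0353,-0.6],[-0.1,0,0,0.1,-0.0018,0.0353,-0.6],[-0.1,0,0,0.11,-0.0018,0.0353,-0.6],[-0.1,0,0,0.11,-0.0018,0.0353,-0.6],[-0.1,0,0,0.11,-0.0018,0.0353,-0.6]]'; python3 - <<'E'
from h import *
o=st();p=bot.camera('wrist');save(p,'w27')
goto(.4556,.0181,.014,94.83)
E
```

```text
time: 45.35
ee_pos: [0.4563, 0.0188, 0.0927]
tcp_rot: [-3.0, 89.9, 1.9]
wrist_force: [1.0, 0.2, 0.3]
opening: 0.0679
t 45.35 tcp [0.4563 0.0188 0.0927] psi 94.89 tilt 0.13 q [  2.4  -8.4 -18.2  80.1  -0.   -2.5] F [1.  0.2 0.3] open 0.0679
row [0.06 0.13 0.  ] [ 0.0786 -0.0007 -0.0009]
```

View pics/w27.png

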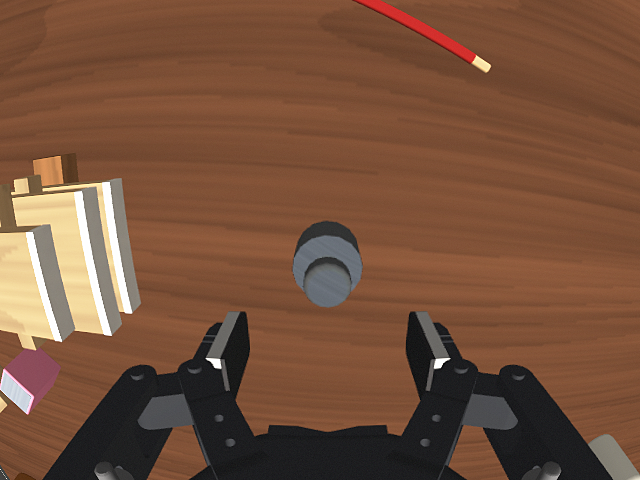

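```bash
python3 -m handwheel '[[0,0,0,0.03,-0.0007,-0.0009,-0.6],[0,0,0,0.06,-0.0007,-0.0009,-0.6],[0,0,0,0.075,-0.0007,-0.0009,-0.6],[0,0,0,0.0785,-0.0007,-0.0009,-0.6],[0,0,0,0.0785,-0.0007,-0.0009,-0.6],[0,0,0,0.0785,-0.0007,-0.0009,-0.6]]'; python3 - <<'E'
from h import *
o=st();p=bot.camera('wrist');save(p,'w28')
E
python3 -m handwheel '[[0,0,0,0,0,0,0.4],[0,0,0,0,0,0,0.4],[0,0,0,0,0,0,0.4],[0,0,0,0,0,0,0.4],[0,0,0,0,0,0,0.4],[0,0,0,0,0,0,0.4],[0,0,0,0,0,0,0.4]]' 80
python3 -m handwheel '[[0,0,0,-0.005,0,0,0.4],[0,0,0,-0.015,0,0,0.4],[0,0,0,-0.05,0,0,0.4],[0,0,0,-0.09,0,0,0.4],[0,0,0,-0.14,0,0,0.4],[0,0,0,-0.18,0,0,0.4],[0,0,0,-0.18,0,0,0.4],[0,0,0,-0.18,0,0,0.4],[0,0,0,-0.18,0,0,0.4]]' 80
python3 - <<'E'
from h import *
o=st();p=bot.camera('wrist');save(p,'w29')
goto(.4614,-.1841,.18,94.83)
E
```

```text
time: 46.15
ee_pos: [0.4553, 0.0181, 0.0136]
tcp_rot: [-2.6, 89.9, 2.3]
wrist_force: [-0.2, -0.1, 0.3]
opening: 0.0686
t 46.15 tcp [0.4553 0.0181 0.0136] psi 94.9 tilt 0.09 q [  2.3  -6.5 -25.3  71.1  -0.   -2.6] F [-0.2 -0.1  0.3] open 0.0686
time: 47.08
ee_pos: [0.4549, 0.0183, 0.0135]
tcp_rot: [27.4, 89.9, 32.3]
wrist_force: [-3.9, 0.8, 7.5]
opening: 0.0394
time: 48.2
ee_pos: [0.4539, 0.0181, 0.1909]
tcp_rot: [177.3, 89.8, -177.8]
wrist_force: [-0.1, 0.7, -4.3]
opening: 0.039
t 48.2 tcp [0.4539 0.0181 0.1909] psi 94.9 tilt 0.16 q [ 2.3 -8.6 -7.5 91.3  0.  -2.6] F [-0.1  0.7 -4.3] open 0.039
row [ 0.07 -0.14 -0.01] [ 0.0111 -0.2021 -0.0099]
```

View pics/w29.png

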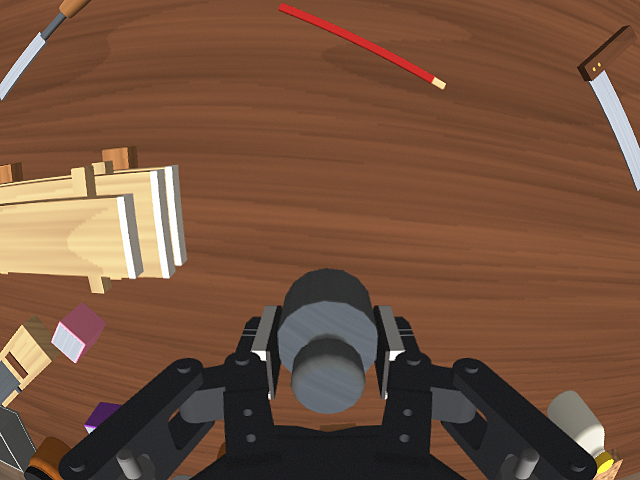

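```bash
python3 -m handwheel '[[0,0,0,0,-0.04,-0.005,0.4],[0,0,0,0,-0.09,-0.0095,0.4],[0,0,0,0,-0.14,-0.0095,0.4],[0,0,0,0,-0.18,-0.0095,0.4],[0,0,0,0,-0.2021,-0.0095,0.4],[0,0,0,0.03,-0.2021,-0.0095,0.4],[0,0,0,0.06,-0.2021,-0.0095,0.4],[0,0,0,0.07,-0.2021,-0.0095,0.4],[0,0,0,0.07,-0.2021,-0.0095,0.4],[0,0,0,0.07,-0.2021,-0.0095,0.4]]' 80
python3 - <<'E'
from h import *
o=st();p=bot.camera('wrist');save(p,'w30')
goto(.4614,-.1841,.11,94.83)
p=bot.camera('side')
f=p['frame'][170:320,340:540]; cv2.imwrite('pics/s30z.png',cv2.cvtColor(cv2.resize(f,None,fx=3.5,fy=3.5,interpolation=cv2.INTER_CUBIC),cv2.COLOR_RGB2BGR))
E
```

```text
time: 49.5
ee_pos: [0.463, -0.1841, 0.1237]
tcp_rot: [-27.2, 89.9, -22.3]
wrist_force: [0.0, -0.6, -4.0]
opening: 0.0393
t 49.5 tcp [ 0.463  -0.1841  0.1237] psi 94.91 tilt 0.09 q [-21.7  -3.   -9.8  83.1  -0.  -26.6] F [ 0.  -0.6 -4. ] open 0.0393
row [0.08 0.09 0.05] [ 0.0138  0.0002 -0.0016]
```

View pics/s30z.png

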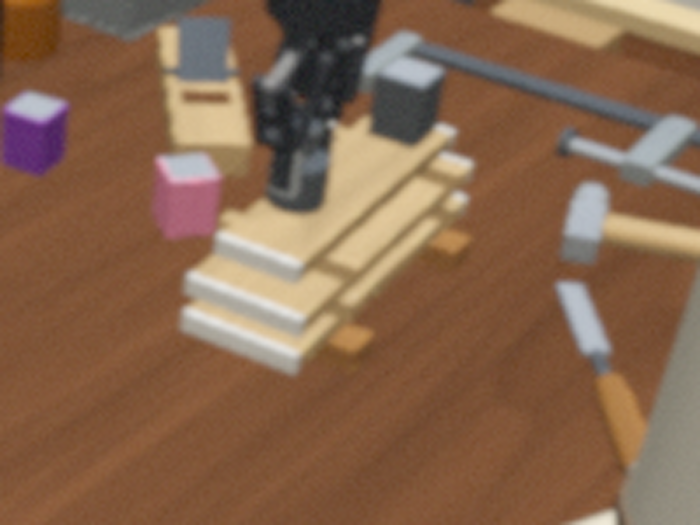

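View pics/w30.png

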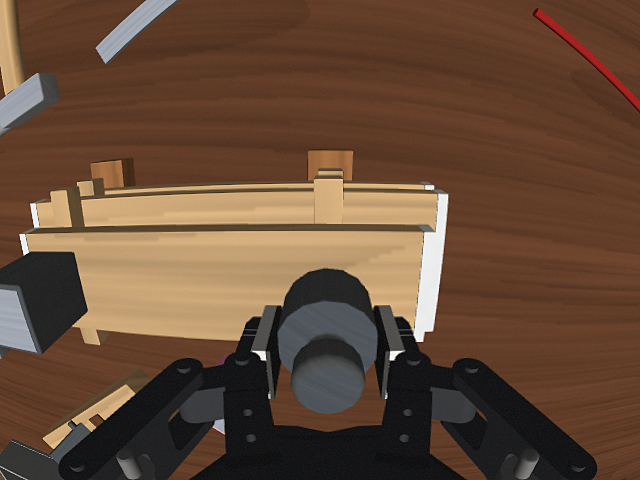

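```bash
python3 -m handwheel '[[0,0,0,0.006,0,-0.0012,0.4],[0,0,0,0.011,0,-0.0012,0.4],[0,0,0,0.012,0,-0.0012,0.4],[0,0,0,0.012,0,-0.0012,0.4]]' 80; python3 -m handwheel '[[0,0,0,0.001,0,0,0.4],[0,0,0,0.001,0,0,0.4]]';python3 -m handwheel '[[0,0,0,0.001,0,0,0.4],[0,0,0,0.001,0,0,0.4]]'
```

```text
time: 50.1
ee_pos: [0.4612, -0.1841, 0.1104]
tcp_rot: [152.1, 90.0, 157.0]
wrist_force: [-0.1, 0.2, -3.7]
opening: 0.039
time: 50.35
ee_pos: [0.4613, -0.1842, 0.1096]
tcp_rot: [-71.0, 90.0, -66.1]
wrist_force: [0.2, -0.5, -3.8]
opening: 0.039
time: 50.6
ee_pos: [0.4613, -0.1842, 0.1086]
tcp_rot: [-24.3, 90.0, -19.4]
wrist_force: [-0.5, 0.0, -2.8]
opening: 0.0393
```

```bash
python3 -m handwheel '[[0,0,0,0.0006,0,0,0.4],[0,0,0,0.0006,0,0,0.4]]' 80
```

```text
time: 50.85
ee_pos: [0.4614, -0.1842, 0.1086]
tcp_rot: [-23.0, 90.0, -18.1]
wrist_force: [-2.4, 1.2, 3.3]
opening: 0.0392
```

```bash
python3 -m handwheel '[[0,0,0,0,0,0,0],[0,0,0,0,0,0,-0.2],[0,0,0,0,0,0,-0.4],[0,0,0,0,0,0,-0.5],[0,0,0,-0.01,0,0,-0.5],[0,0,0,-0.04,0,0,-0.5],[0,0,0,-0.08,0,0,-0.5],[0,0,0,-0.12,0,0,-0.5],[0,0,0,-0.15,0,0,-0.5],[0,0,0,-0.15,0,0,-0.5],[0,0,0,-0.15,0,0,-0.5]]' 80
python3 - <<'E'
from h import *
o=st();p=bot.camera('wrist');save(p,'w31')
im,f=rect(p,o,.38,.56,-.42,-.10,.095)
cv2.imwrite('pics/r31.png',cv2.cvtColor(im,cv2.COLOR_RGB2BGR))
s=bot.camera('scene');save(s,'s31')
for n in('jar','glue'):
    d=bot.tip_of(n,s)[0]; print(n,atz(s,d['centre'][0]*640,d['centre'][1]*480,0).round(4))
s=bot.camera('side');save(s,'d31')
E
```

```text
time: 52.22
ee_pos: [0.4612, -0.1841, 0.2577]
tcp_rot: [140.5, 90.0, 145.4]
wrist_force: [-0.8, 0.1, 0.5]
opening: 0.0639
t 52.23 tcp [ 0.4612 -0.1841  0.2577] psi 94.9 tilt 0.02 q [-21.8  -1.6   6.4  98.    0.  -26.7] F [-0.8  0.1  0.5] open 0.0639
jar [ 0.7873 -0.068   0.    ]
glue [0.6926 0.3743 0.    ]
```

View pics/w31.png

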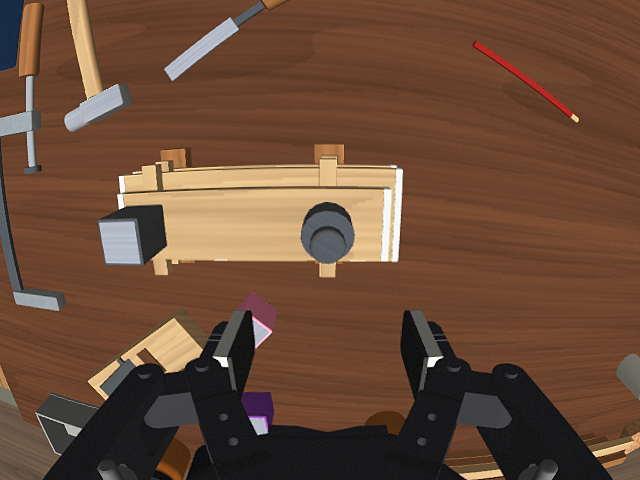

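View pics/r31.png

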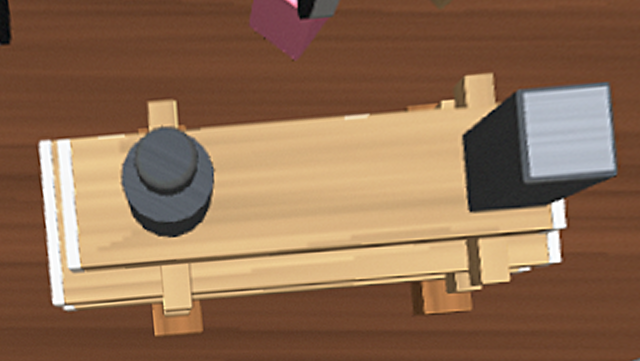

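View pics/s31.png

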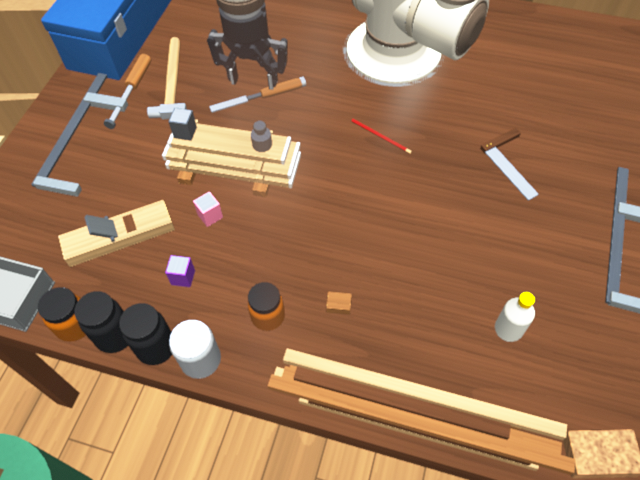

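View pics/d31.png

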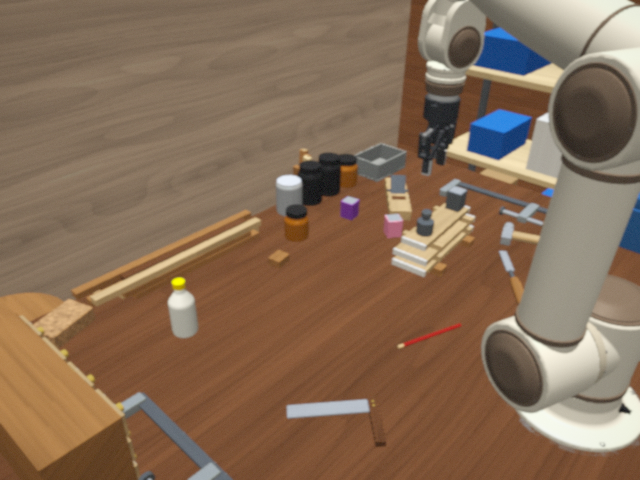

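```bash
python3 -c "
from h import *
print(bot.job_done()); st()"
```

```text
the job is handed in; nothing more can be done
None
the job is handed in; nothing more can be done
```

The new layer is on the pile and the job was handed in at about 52 s of the allowed 144 s. I laid both stickers on the pile top above their columns, then the board on them. The steel block went on top over column_b and the round weight over column_a.

**Last checks:**

| Item | Measured against target |
|---|---|
| Stickers | within about 1 mm of the column centres |
| Board | about 1 mm off the pile centre, not shifted by placing the weights |
| Block | about 1 mm off its target |
| Round weight | released at its target and upright in the last pictures; I did not measure it again afterwards |
| Jar and glue bottle | no visible movement; the trained networks' readings differ by 3–5 mm before and after, about their usual error |

The gripper was well clear of everything at hand-in. The highest wrist force I read was about 8 N.

**What went wrong:** the first two attempts to grip sticker 1 closed just above it without moving it. The fingertips reach less far beyond the TCP than the 19 mm stated, so I gripped lower from then on.

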